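# Unload the bottle carrier and latch it in its dock

## Task

Lift every sample bottle straight up out of the carrier by its cap and stand it upright in the blue tray, not tipping any on the way. Only then turn the emptied carrier end for end so that its tapered nose leads, slide it along the bench between the dock's rails until it is fully home against the stop, and turn the orange-gripped latch fully shut behind it. Leave the other things on the bench where they are.

Things in the scene. Friction and masses are not known exactly. Their poses are not given: they have to be found in the camera images.
- carrier: Grey loose bottle carrier, about 0.45 kg, a block 145 long (x) x 110 wide (y), top face 73 up, on a black foot 8 thick. Origin: centre of the underside, z up, +x to its nose. Four square pockets open upward, 43 wide, floor 8 above the underside, at x = +-46, y = +-28. May be knocked a few cm aside during the run.
- carrier_fin (a point): Centre of the grip zone of the blue lifting fin on the carrier's top, 97 above its underside. Fin: 10 thick along the carrier's x, 44 long along its y, 73 to 113 above the underside. The carrier is lifted by it.
- carrier_nose (a point): Middle of the carrier's nose end at the underside (72.5 along +x from its origin). Here the black foot, 130 wide elsewhere, tapers to 108 wide over the last 22, so it enters the rails.
- carrier_tail (a point): Middle of the carrier's tail end at the underside (72.5 along -x from its origin). An orange strip 150 wide, 16 long crosses the bottom here, its ends 12 high, too wide for the rails.
- dock: Dark steel dock fixed to the bench, without floor: two parallel rails, x = -54 to +78, 134 clear between, 16.5 high, with lips reaching inward 9 over the foot (12.5 clear under, 116 between lips), so the carrier must slide in along the bench; cross bar 34 high at the far end. Origin: on the bench where the carrier's origin lies when home; +x is the direction of sliding in.
- dock_mouth (a point): On the bench, middle of the open entrance between the rail ends (54 along -x from the dock's origin). A home carrier's orange strip lies just outside it.
- dock_stop (a point): On the bench, middle of the inner face of the dock's cross bar (72.5 along the dock's +x from its origin); the nose of a home carrier touches it.
- latch (a joint): Turn latch, rad, vertical axis, stays where left (0.05 Nm friction). 0 = open: its dark arm (70 long, 12 wide, 38 to 50 above the bench) points to the dock's -x, clear of the mouth. Grows clockwise seen from above to 1.571 = shut: arm points to the dock's +y, 3.5 behind the tail of a home carrier; a carrier standing out blocks it. Starts at 0 to 0.25.
- latch_grip (a point): Centre of the latch's orange grip bar, on the pivot (dock x = -82, y = -105), 78 above the bench. Bar 44 long, in line with the arm, 14 thick, 62 to 94 above the bench. Turns with the latch; its +x axis points opposite to the arm (along the dock's +x at latch 0).
- sample_tray: Blue open tray fixed to the bench, 200 (its x) x 160 (its y), 22 high, walls 4 thick, floor about 4 above the bench. Origin: centre of its underside. Stands on one side of the dock, the carrier starts on the other; which side changes.
- bottle_1: White sample bottle, 50 g, round, 40 diameter, 85 tall: body up to 73, above it the white screw cap 30 diameter, 70 to 85 above the base (fixed to the bottle). Origin: centre of its base. Starts upright in the carrier's pocket at x = +46, y = +28, so that little but the cap stands above the block. May be absent (then None from the start).
- bottle_2: White sample bottle, 50 g, round, 40 diameter, 85 tall: body up to 73, above it the white screw cap 30 diameter, 70 to 85 above the base (fixed to the bottle). Origin: centre of its base. Starts upright in the carrier's pocket at x = +46, y = -28, so that little but the cap stands above the block. May be absent (then None from the start).
- bottle_3: White sample bottle, 50 g, round, 40 diameter, 85 tall: body up to 73, above it the white screw cap 30 diameter, 70 to 85 above the base (fixed to the bottle). Origin: centre of its base. Starts upright in the carrier's pocket at x = -46, y = +28, so that little but the cap stands above the block. May be absent (then None from the start).
- bottle_4: White sample bottle, 50 g, round, 40 diameter, 85 tall: body up to 73, above it the white screw cap 30 diameter, 70 to 85 above the base (fixed to the bottle). Origin: centre of its base. Starts upright in the carrier's pocket at x = -46, y = -28, so that little but the cap stands above the block. May be absent (then None from the start).
- screwdriver: Red-handled screwdriver, 208 long, a bystander lying on the bench; not part of the job. Origin: centre of its underside.
- torch: Black torch, 112 long, 37 thick, a bystander lying on the bench; not part of the job. Origin: centre of its underside.
- black_tape: Roll of black tape, 53 across, 19 high, a bystander lying on the bench; not part of the job. Origin: centre of its underside.
- filter: White inline filter disc, 48 across, 46 high, a bystander lying on the bench; not part of the job. Origin: centre of its underside.
- grey_cap: Grey screw cap, 64 across, 24 high, a bystander lying on the bench; not part of the job. Origin: centre of its underside.
- marker: White marker with black cap, 130 long, a bystander lying on the bench; not part of the job. Origin: centre of its underside.

How it is judged:
On the way, in this order (a step that is already met when the one before it is completed fails the run):
1. all bottles stand upright in the blue tray (x of bottle_1 in the frame of sample_tray between -0.082 and 0.082 m and y of bottle_1 in the frame of sample_tray between -0.062 and 0.062 m and height (world z) of each of bottle_1, bottle_2, bottle_3, bottle_4 below 0.012 m and angle between each of bottle_1, bottle_2, bottle_3, bottle_4's own z axis and vertical below 0.12 rad and linear speed of each of bottle_1, bottle_2, bottle_3, bottle_4 below 0.03 m/s and x of bottle_2 in the frame of sample_tray between -0.082 and 0.082 m and y of bottle_2 in the frame of sample_tray between -0.062 and 0.062 m and x of bottle_3 in the frame of sample_tray between -0.082 and 0.082 m and y of bottle_3 in the frame of sample_tray between -0.062 and 0.062 m and x of bottle_4 in the frame of sample_tray between -0.082 and 0.082 m and y of bottle_4 in the frame of sample_tray between -0.062 and 0.062 m), for 0.2 s.
2. the carrier is fully home between the rails, nose at the stop (x of carrier in the frame of dock between -0.005 and 0.005 m and y of carrier in the frame of dock between -0.005 and 0.005 m and height (world z) of carrier below 0.006 m and angle between carrier's own z axis and vertical below 0.05 rad and horizontal distance between carrier_nose and dock_stop below 0.012 m), for 0.2 s.
3. the latch is shut behind it (all of step 2 and value of joint latch above 1.4 rad), for 0.2 s.
At the end, for the whole second after the job is handed in: Every bottle present stands upright (0.12 rad) on the blue tray's floor, centre within 82 mm (x) and 62 mm (y) of the tray's; the carrier lies flat, origin within 5 mm of the dock's along its x and y, nose within 12 mm of the stop point; latch past 1.40 rad; all at rest (all of step 1 and all of step 3 and linear speed of carrier below 0.03 m/s); the robot touches nothing.
It fails at once if a bottle is tipped by more than 0.7 rad (angle between any of bottle_1, bottle_2, bottle_3, bottle_4's own z axis and vertical above 0.7 rad).
It fails at once if a bystander is pushed more than 6 cm (distance of any of screwdriver, torch, black_tape, filter, grey_cap, marker from where it was at the start of the episode above 0.06 m).
Of bottle_1, bottle_2, bottle_3, bottle_4 only 3 to 4 are there at a start; the rules pass over those that are not, and their reading is None.
At some moment in a run one of carrier may be knocked a few centimetres aside while the robot is not near it.
It also fails if it takes over 210 s, if anything falls off the work surface, if the arm or the gripper's body presses on something with over 40 N, if the wrist force passes 120 N, or if a joint passes its speed limit or range.

## Robot

A 7-joint arm with a two-finger parallel gripper is mounted at the origin on a cart in front of the work surface, level with it; the furniture and walls round the work are solid. World frame = base frame: x ahead of the robot, y to its left, z up, the work surface at z = 0. Lengths are in m, angles in rad, forces in N, time in s.
With the tool pointing down it reaches from about 0.4 to 0.85 m from the base axis. Payload 10.4 kg.
Tool frame: the origin (TCP) lies midway between the tips of the shut fingers; the grasp point (between the pads) lies 19 mm behind it; y points along the fingers, x is the direction in which the jaws open and shut, and the axes are right-handed (so a half turn about y gives the same grasp; the last joint's range is limited). The gripper opens to 87 mm and grips with 3 to 60 N. Pads are 19 mm wide; open, the fingers measure 117 mm over their backs; the gripper's body (75 mm by 190 mm) begins 51 mm behind the grasp point.
Start: joints at [1.134, 0.332, -0.065, 1.46, 0.022, 1.35, -0.088], TCP at [0.251, -0.572, 0.223] pointing down, gripper open.
Joint ranges: [-2.6, 2.6], [-0.5, 2.12], [-1.47, 1.34], [0.16, 2.42], [-1.27, 4.41], [0.06, 2.06], [-2.6, 2.6]. Speed limits (rad/s): [2.22, 2.22, 2.79, 2.79, 3.14, 3.14, 3.14].

## Interface

Orientations are given as a unit quaternion [x, y, z, w].
In Python, from bench import * gives the robot as it stands.
- The arm moves only by the tool jog_arm, never from a script. Its argument "commands" is a list of rows, each an object with "translation": the shift along the world's x, y, z in mm, a list of three; "twist": the turn about the world's z in rad. A call has 1 to 20 rows; each row shifts and turns the commanded pose from where the row before left it; what a row does not reach is not made up. A row lasts 1/10 s, in which the tool goes at most 50 mm and 8.59 degrees, less where a joint would pass 70% of its speed; a pose out of reach is approached as far as the arm can. A call is refused whole if a number of a shift passes 50 or a number of a turn 0.15, either way. A call with a gripper value outside its range is refused whole. "grip" is the closure, from 0 (fully open) to 1 (shut), set as the call begins (left out, the last holds). The fingers move at their own pace and stop on an object; "grip_force" is the grip in N (left out, the last holds). Time passes only in rows, so rows that do not move let the fingers close. It gives the time, the measured TCP pose, the force and the opening at its end, in the units of the state.
- read_state(): the state, without advancing time (a new reading comes with each control period).
- camera(name): name is "scene" or "top" or "wrist"; returns a dict with "img" (384x512x3 uint8, red, green, blue), "fx", "fy", "cx", "cy" (pixels), "cam_to_world" (4x4, takes a point from camera to world coordinates). Camera axes: x right, y down, z forward; pixel columns grow to the right and rows downward; lengths in m; the calibration is good to about 2 mm. The wrist camera is an equidistant fisheye: a pixel r from the principal point sees the ray r / f radians off the axis. A picture is of the moment at which its call begins. There is no depth.
- close_job(): hands the job in, once; it reports no verdict.
The state is a dict: "time": time; "joint_positions": joint angles; "joint_vel": joint speeds; "joint_torque": joint torques, N m; "ee_pos": TCP position; "eef_rot": TCP orientation; "ft_force": force on the tool from outside, world axes, zero at the start; "torque": the same for the moment, N m; "width": finger opening in m.
Only numpy, scipy, OpenCV 4.12 (cv2) and the standard library are available. Lean on these libraries where they do the work, as an engineer would, in place of code of your own. Each camera call takes 0.05 s, during which the arm holds its last target.

## Working session

There is one attempt and no reset: what is moved stays moved. The work goes in short steps, Python scripts to look and compute and a tool call to move; the robot and the scene stay as the last step left them, time stands still between calls to the robot, and variables do not carry over. Pictures are saved under pics/ and viewed, and the job is handed in when it is done.

Besides the shell and the picture viewer there is one more tool, called after "Call:" by a JSON object that holds its "api" and its "payload". jog_arm: Moves the arm, as the interface text tells. Its arguments: {"type":"object","properties":{"commands":{"type":"array"},"grip":{"type":"number"},"grip_force":{"type":"number"}},"required":["commands"]}

```bash
ls; mkdir -p pics
python3 - <<'E'
from bench import *
import cv2
s=read_state();print({k:s[k] for k in('time','ee_pos','eef_rot','width','ft_force')})
for n in('scene','top','wrist'):
    c=camera(n);cv2.imwrite(f'pics/{n}0.png',c['img'][:,:,::-1]);print(n,c['fx'],c['fy'],c['cx'],c['cy'],c['cam_to_world'])
E
```

```text
pics
{'time': 0.0, 'ee_pos': array([ 0.25112693, -0.57191564,  0.22177395]), 'eef_rot': array([-0.5917968 ,  0.38705266, -0.38620049,  0.5922972 ]), 'width': 0.08725066833698389, 'ft_force': array([-0.04095052, -0.00208592,  0.01341364])}
scene 409.59305281681145 409.59305281681145 245.64579056271683 195.10466835889696 [[ 0.97858073 -0.13925399  0.15161823  0.36329638]
 [-0.20529861 -0.71465489  0.66867097 -0.80895867]
 [ 0.01523961 -0.68547554 -0.72793615  1.02760774]
 [ 0.          0.          0.          1.        ]]
top 359.01703772675944 359.01703772675944 256.9120021131448 190.99685180474486 [[ 3.70661230e-01 -8.60214191e-01  3.50202510e-01  1.54957220e-01]
 [-9.28767690e-01 -3.43671838e-01  1.38853324e-01 -7.81373557e-02]
 [ 9.11140729e-04 -3.76724320e-01 -9.26324974e-01  1.08619170e+00]
 [ 0.00000000e+00  0.00000000e+00  0.00000000e+00  1.00000000e+00]]
wrist 297.3186396354542 297.3186396354542 256.7009733766523 191.2067100315639 [[ 4.02056084e-01 -8.71617037e-01 -2.80418699e-01  3.29193363e-01]
 [-9.15614703e-01 -3.82472246e-01 -1.23954414e-01 -5.37685245e-01]
 [ 7.88409253e-04  3.06592110e-01 -9.51840667e-01  3.85379915e-01]
 [ 0.00000000e+00  0.00000000e+00  0.00000000e+00  1.00000000e+00]]
```

View pics/scene0.png

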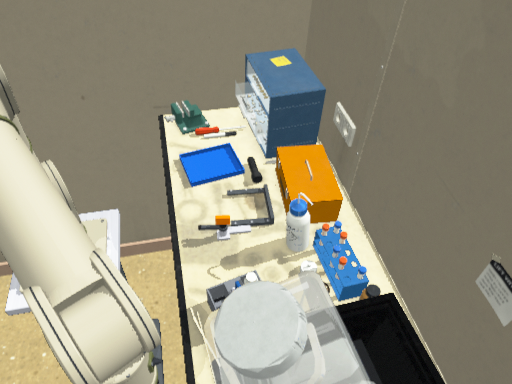

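View pics/top0.png

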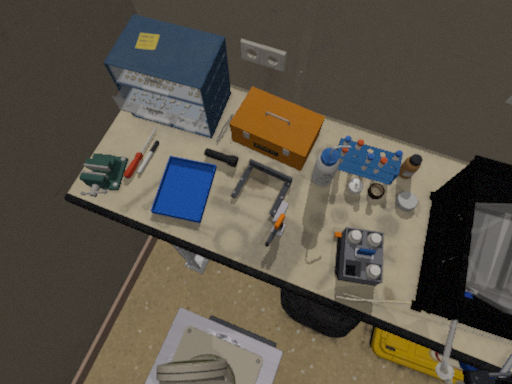

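View pics/wrist0.png

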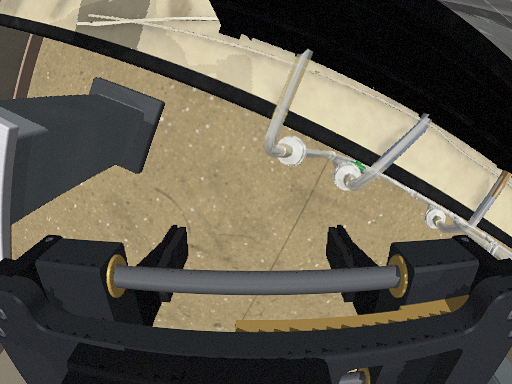

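Run:
```python
import cv2
i=cv2.imread('pics/top0.png')
a=cv2.resize(i[215:295,310:410],None,fx=5,fy=5,interpolation=cv2.INTER_CUBIC)
b=cv2.resize(i[145:255,140:310],None,fx=4.5,fy=4.5,interpolation=cv2.INTER_CUBIC)
cv2.imwrite('pics/z0a.png',a);cv2.imwrite('pics/z0b.png',b)
```

```text
(no output)
```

View pics/z0a.png

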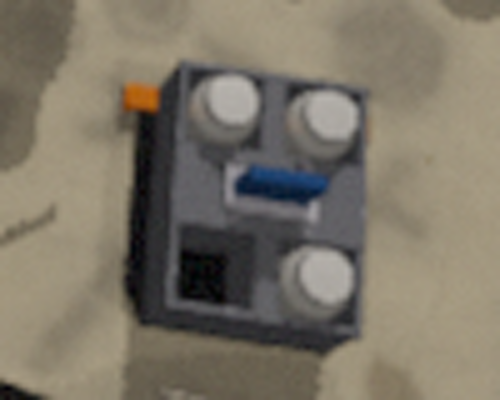

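View pics/z0b.png

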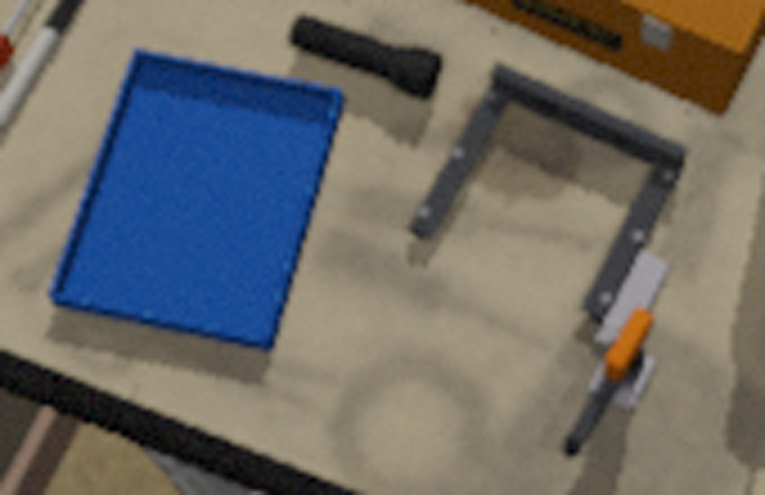

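```bash
cat > h.py <<'E'
import numpy as np,cv2
def ray(c,u,v):
    T=c['cam_to_world'];d=T[:3,:3]@np.array([(u-c['cx'])/c['fx'],(v-c['cy'])/c['fy'],1.]);return T[:3,3],d
def px(c,u,v,z):
    o,d=ray(c,u,v);return (o+d*(z-o[2])/d[2])
def proj(c,p):
    T=c['cam_to_world'];q=T[:3,:3].T@(np.asarray(p)-T[:3,3]);return c['fx']*q[0]/q[2]+c['cx'],c['fy']*q[1]/q[2]+c['cy']
E
python3 - <<'E'
from bench import *;from h import *
np.set_printoptions(precision=4,suppress=True)
c=camera('top');f=lambda x,y:(140+x/4.5-.4,145+y/4.5-.4)
g=lambda x,y:(310+x/5-.4,215+y/5-.4)
hsv=cv2.cvtColor(c['img'],cv2.COLOR_RGB2HSV)
m=cv2.inRange(hsv,(105,120,40),(125,255,255)); m[:,:140]=0;m[:140]=0;m[:,230:]=0
cs=max(cv2.findContours(m,0,1)[0],key=cv2.contourArea)
print('trayrect px',cv2.minAreaRect(cs))
for n,p in dict(a=(137,52),b=(343,92),c_=(272,348),d=(53,298)).items(): print('tray',n,px(c,*f(*p),.022))
for n,p in dict(r1mouth=(415,222),bar1=(497,67),bar2=(683,152),r2mouth=(590,305)).items(): print('dock',n,px(c,*f(*p),.034 if 'bar' in n else .0165))
print('dock rail screws',[px(c,*f(*p),.0165)for p in((424,212),(458,153),(605,298),(638,236))])
mo=cv2.inRange(hsv,(5,150,120),(18,255,255))
mm=mo.copy();mm[:,:265]=0;mm[:,295:]=0;mm[:195]=0;mm[240:]=0
k=max(cv2.findContours(mm,0,1)[0],key=cv2.contourArea);print('grip',cv2.minAreaRect(k))
(cx,cy),_,_=cv2.minAreaRect(k);print(px(c,cx,cy,.088))
print('grip ends',px(c,*f(643,316),.094),px(c,*f(617,365),.094),'armtip',px(c,*f(572,447),.05))
for n,p in dict(c3=(232,102),c1=(330,115),c2=(328,270)).items(): print(n,px(c,*g(*p),.085))
for n,p in dict(TL=(182,65),TR=(368,92),BR=(360,337),BL=(165,307)).items(): print(n,px(c,*g(*p),.073))
print('fin',px(c,*g(249,173),.113),px(c,*g(326,183),.113))
E
```

```text
trayrect px ((183.3018798828125, 188.4434051513672), (50.54868698120117, 62.49905776977539), 15.945394515991211)
tray a [0.5663 0.3965 0.022 ]
tray b [0.5928 0.2414 0.022 ]
tray c_ [0.3962 0.2064 0.022 ]
tray d [0.3726 0.3632 0.022 ]
dock r1mouth [0.5201 0.1531 0.0165]
dock bar1 [0.648  0.1419 0.034 ]
dock bar2 [ 0.6344 -0.0069  0.034 ]
dock r2mouth [0.5081 0.0151 0.0165]
dock rail screws [array([0.5295, 0.1502, 0.0165]), array([0.5811, 0.1454, 0.0165]), array([0.5168, 0.0072, 0.0165]), array([0.569 , 0.0019, 0.0165])]
grip ((279.2691955566406, 219.8461456298828), (4.714951515197754, 13.867505073547363), 33.690067291259766)
[ 0.4724 -0.0224  0.088 ]
grip ends [ 0.4882 -0.0261  0.094 ] [ 0.4512 -0.0221  0.094 ] armtip [ 0.4014 -0.0118  0.05  ]
c3 [ 0.5124 -0.2425  0.085 ]
c1 [ 0.5258 -0.2967  0.085 ]
c2 [ 0.4396 -0.3181  0.085 ]
TL [ 0.5273 -0.2112  0.073 ]
TR [ 0.5518 -0.3163  0.073 ]
BR [ 0.4137 -0.3468  0.073 ]
BL [ 0.3895 -0.242   0.073 ]
fin [ 0.467  -0.2576  0.113 ] [ 0.4773 -0.2983  0.113 ]
```

Call:
{"api": "jog_arm", "payload": {"commands": [{"translation":[12,30,5],"twist":-0.02},{"translation":[12,30,5],"twist":-0.02},{"translation":[12,30,5],"twist":-0.02},{"translation":[12,30,5],"twist":-0.02},{"translation":[12,30,5],"twist":-0.02},{"translation":[12,30,5],"twist":-0.02},{"translation":[12,30,5],"twist":-0.02},{"translation":[12,30,5],"twist":-0.02},{"translation":[12,30,0],"twist":-0.02},{"translation":[12,22,0],"twist":-0.014},{"translation":[0,0,0],"twist":0},{"translation":[0,0,0],"twist":0}], "grip": 0.45, "grip_force": 15}}

```text
time: 1.4
ee_pos: [0.3713, -0.2803, 0.2626]
eef_rot: [0.552, -0.442, 0.442, -0.552]
ft_force: [0.8, 0.2, -0.8]
width: 0.048
```

```bash
cat >> h.py <<'E'
from scipy.spatial.transform import Rotation as Ro
def wpx(c,u,v,z):
    x,y=(u-c['cx'])/c['fx'],(v-c['cy'])/c['fy'];th=np.hypot(x,y);s=np.sin(th)/th
    d=c['cam_to_world'][:3,:3]@np.array([x*s,y*s,np.cos(th)]);o=c['cam_to_world'][:3,3]
    return o+d*(z-o[2])/d[2]
def wproj(c,p):
    T=c['cam_to_world'];q=T[:3,:3].T@(np.asarray(p)-T[:3,3]);r=np.hypot(q[0],q[1]);th=np.arctan2(r,q[2])
    return c['fx']*th*q[0]/r+c['cx'],c['fy']*th*q[1]/r+c['cy']
def yaw(s):
    X=Ro.from_quat(s['eef_rot']).as_matrix()[:,0];return np.arctan2(X[1],X[0])
def shot(n,name,crop=None,k=1):
    from bench import camera
    c=camera(n);i=c['img'][:,:,::-1]
    if crop: i=i[crop[1]:crop[3],crop[0]:crop[2]]
    cv2.imwrite('pics/'+name,cv2.resize(i,None,fx=k,fy=k,interpolation=cv2.INTER_CUBIC));return c
np.set_printoptions(precision=4,suppress=True)
E
python3 - <<'E'
from bench import *;from h import *
s=read_state();print(s['time'],s['ee_pos'],yaw(s),s['width'],s['joint_positions'])
shot('wrist','w1.png',None,1.5);shot('top','t1.png',(300,190,440,300),5)
E
```

```text
1.4 [ 0.3713 -0.2803  0.2626] -1.3500145889976956 0.048029692285514305 [ 0.8451 -0.0275 -0.2893  1.7867 -0.0075  1.3811 -0.7926]
```

View pics/w1.png

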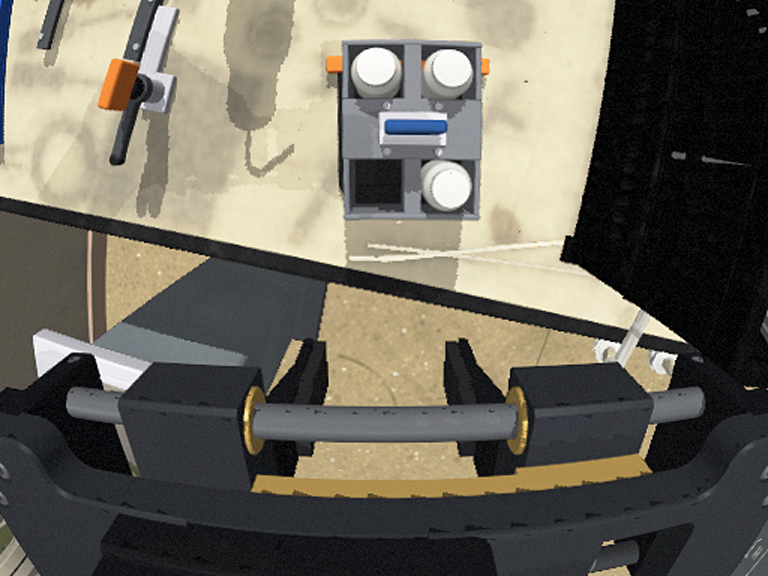

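View pics/t1.png

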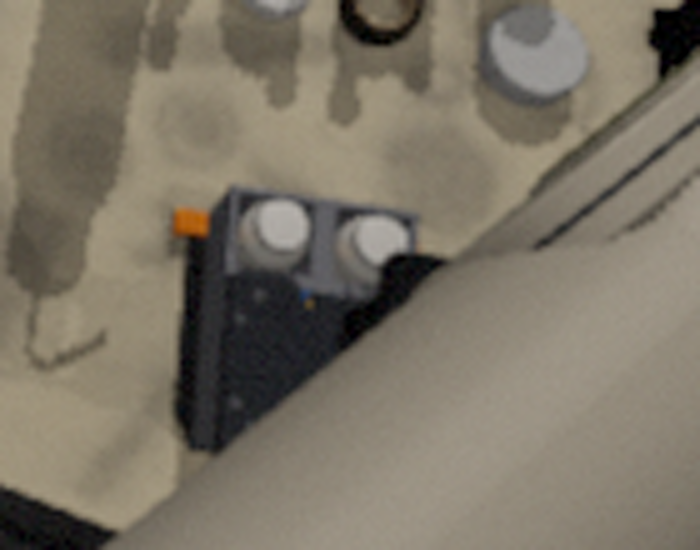

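Run:
```python
from bench import *;from h import *
c=camera('wrist')
w=lambda x,y,z:wpx(c,x/1.5-.17,y/1.5-.17,z)[:2]
for p in((378,67),(447,70),(447,186)): print('cap',w(*p,.093))
C=[w(*p,.073) for p in((343,41),(480,41),(480,218),(344,216))];print('corners',*C,np.mean(C,0))
print('fin',w(387,127,.113),w(446,127,.113))
a=np.array(C);d=(a[3]+a[2]-a[0]-a[1]);print('yaw nose',np.arctan2(d[1],d[0]),np.linalg.norm(d)/2,np.linalg.norm(a[1]-a[0]))
o=np.mean(a,0);u=d/np.linalg.norm(d);v=np.array([-u[1],u[0]])
for n,(x,y) in dict(b1=(.046,.028),b3=(-.046,.028),b4=(-.046,-.028)).items(): print(n,o+u*x+v*y)
print('latch',w(126,85,.094),w(112,70,.094),w(135,64,.094))
```

```text
cap [ 0.5127 -0.2446]
cap [ 0.5224 -0.2943]
cap [ 0.4368 -0.3142]
corners [ 0.5319 -0.2122] [ 0.5575 -0.3164] [ 0.4171 -0.3499] [ 0.3942 -0.2426] [ 0.4752 -0.2803]
fin [ 0.4688 -0.261 ] [ 0.4783 -0.3007]
yaw nose -2.9156843725127306 0.14269361603986172 0.10729475218037741
b1 [ 0.4366 -0.3179]
b3 [ 0.5263 -0.2973]
b4 [ 0.5137 -0.2427]
latch [ 0.473  -0.0423] [ 0.485  -0.0246] [ 0.491  -0.0474]
```

Call:
{"api": "jog_arm", "payload": {"commands": [{"translation":[22,-12,-20],"twist":0},{"translation":[22,-12,-20],"twist":0},{"translation":[22,-12,-20],"twist":0},{"translation":[0,0,-40],"twist":0},{"translation":[0,0,-40],"twist":0},{"translation":[0,0,-15],"twist":0},{"translation":[0,0,0],"twist":0},{"translation":[0,0,0],"twist":0}]}}

```text
time: 2.35
ee_pos: [0.4373, -0.317, 0.1081]
eef_rot: [0.552, -0.442, 0.443, -0.552]
ft_force: [-0.1, -0.0, 1.1]
width: 0.048
```

Run:
```python
from bench import *;from h import *
s=read_state();print(s['time'],s['ee_pos'],yaw(s),s['width'])
shot('wrist','w2.png',None,1.5)
```

```text
2.35 [ 0.4373 -0.317   0.1081] -1.3519900127416131 0.04796179150211888
```

View pics/w2.png

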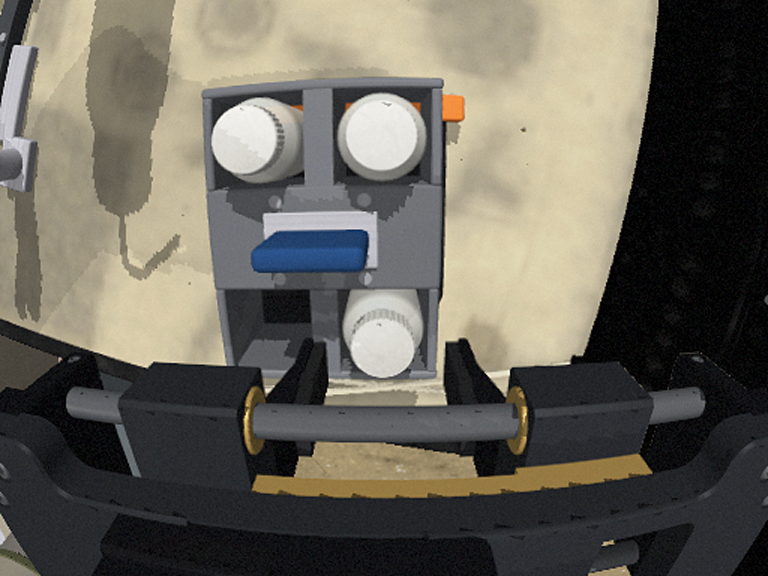

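Run:
```python
from bench import *;from h import *
c=camera('wrist')
w=lambda x,y,z:wpx(c,x/1.5-.17,y/1.5-.17,z)[:2]
for p in((383,347),(247,139),(380,136)): print('cap',w(*p,.093))
print('finends',w(252,262,.113),w(365,265,.113),w(258,236,.113),w(367,236,.113))
C=[w(*p,.073) for p in((204,95),(442,85),(436,375),(228,370))];a=np.array(C);print(a,a.mean(0))
```

```text
cap [ 0.4371 -0.3164]
cap [ 0.5143 -0.2426]
cap [ 0.5253 -0.2956]
finends [ 0.4697 -0.2582] [ 0.4776 -0.3006] [ 0.4801 -0.2591] [ 0.4885 -0.2991]
[[ 0.531  -0.211 ]
 [ 0.5547 -0.3168]
 [ 0.4179 -0.3483]
 [ 0.3955 -0.2415]] [ 0.4748 -0.2794]
```

Caps: b1 right between the fingers (cap at (383,347), matches TCP). Descend, grip, lift.

Call:
{"api": "jog_arm", "payload": {"commands": [{"translation":[0,0,-20],"twist":0},{"translation":[0,0,-11],"twist":0},{"translation":[0,0,0],"twist":0}]}}

```text
time: 2.75
ee_pos: [0.4367, -0.316, 0.0758]
eef_rot: [0.552, -0.443, 0.442, -0.552]
ft_force: [-0.3, -0.1, 0.1]
width: 0.0479
```

Call:
{"api": "jog_arm", "payload": {"commands": [{"translation":[0,0,0],"twist":0},{"translation":[0,0,0],"twist":0},{"translation":[0,0,0],"twist":0},{"translation":[0,0,0],"twist":0},{"translation":[0,0,0],"twist":0}], "grip": 1, "grip_force": 15}}

```text
time: 3.25
ee_pos: [0.4377, -0.3163, 0.0772]
eef_rot: [-0.552, 0.442, -0.442, 0.552]
ft_force: [-0.6, 1.4, 4.2]
width: 0.0285
```

Call:
{"api": "jog_arm", "payload": {"commands": [{"translation":[0,0,10],"twist":0},{"translation":[0,0,15],"twist":0},{"translation":[0,0,25],"twist":0},{"translation":[0,0,25],"twist":0},{"translation":[0,0,25],"twist":0},{"translation":[0,0,25],"twist":0},{"translation":[0,0,10],"twist":0},{"translation":[0,0,0],"twist":0},{"translation":[0,0,0],"twist":0}]}}

```text
time: 4.15
ee_pos: [0.437, -0.3161, 0.2108]
eef_rot: [0.552, -0.442, 0.442, -0.552]
ft_force: [-0.5, 1.2, -0.2]
width: 0.0288
```

Run:
```python
from bench import *;from h import *
s=read_state();print(s['time'],s['ee_pos'],yaw(s),s['width'])
shot('wrist','w3.png',None,1.5)
```

```text
4.15 [ 0.437  -0.3161  0.2108] -1.3509764919590896 0.028838064428962803
```

View pics/w3.png

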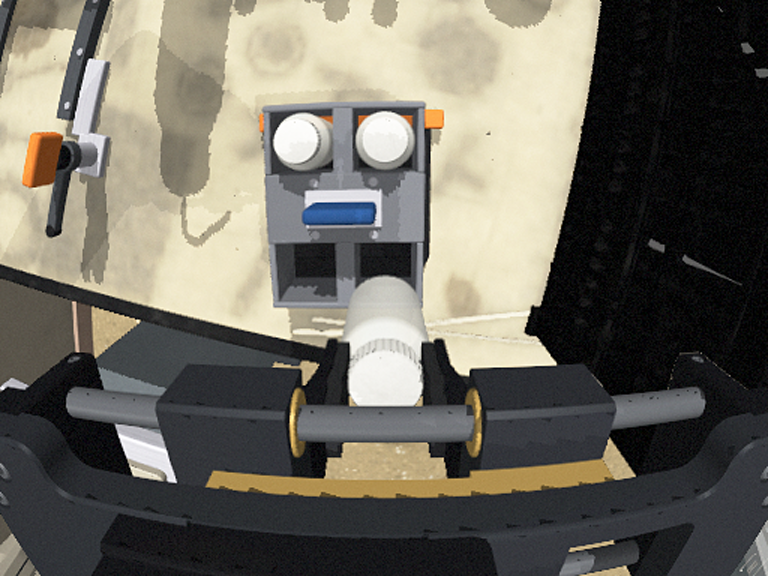

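Call:
{"api": "jog_arm", "payload": {"commands": [{"translation":[2,15,0],"twist":0},{"translation":[4,28,0],"twist":0},{"translation":[5,35,0],"twist":0},{"translation":[5,38,0],"twist":0},{"translation":[5,38,0],"twist":0},{"translation":[5,38,0],"twist":0},{"translation":[5,38,0],"twist":0},{"translation":[5,38,0],"twist":0},{"translation":[5,38,0],"twist":0},{"translation":[5,38,0],"twist":0},{"translation":[6,38,0],"twist":0},{"translation":[6,38,0],"twist":0},{"translation":[6,38,0],"twist":0},{"translation":[6,38,0],"twist":0},{"translation":[6,38,0],"twist":0},{"translation":[6,38,0],"twist":0},{"translation":[6,35,0],"twist":0},{"translation":[5,30,0],"twist":0},{"translation":[2,17,0],"twist":0},{"translation":[0,0,0],"twist":0}]}}

```text
time: 6.2
ee_pos: [0.5298, 0.3415, 0.2104]
eef_rot: [0.553, -0.442, 0.44, -0.553]
ft_force: [-0.9, 0.8, -0.4]
width: 0.0285
```

Run:
```python
from bench import *;from h import *
s=read_state();print(s['time'],s['ee_pos'],yaw(s),s['width'],s['joint_positions'])
shot('wrist','w4.png',None,1.5);shot('top','t4.png',None,1.5)
```

```text
6.2 [0.5298 0.3415 0.2104] -1.3459811859473954 0.028526939013431073 [-0.0854  0.453  -0.7584  1.4297  0.3087  1.3825 -2.197 ]
```

View pics/w4.png

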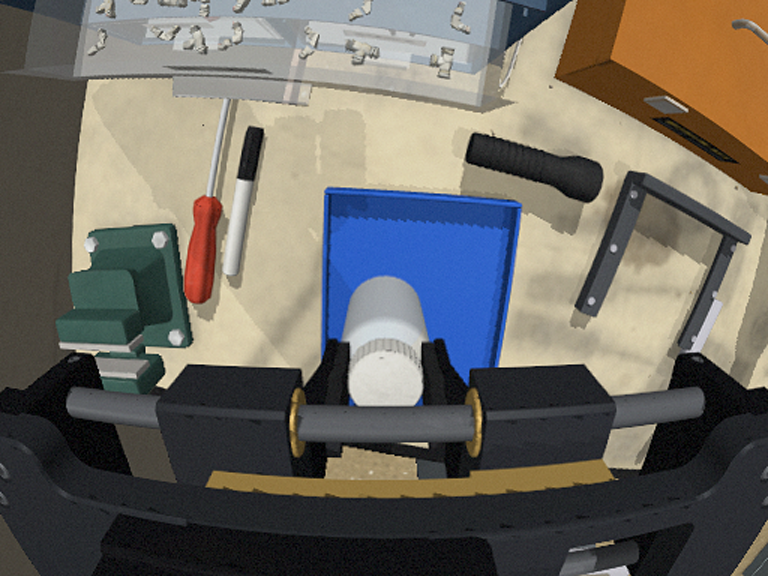

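View pics/t4.png

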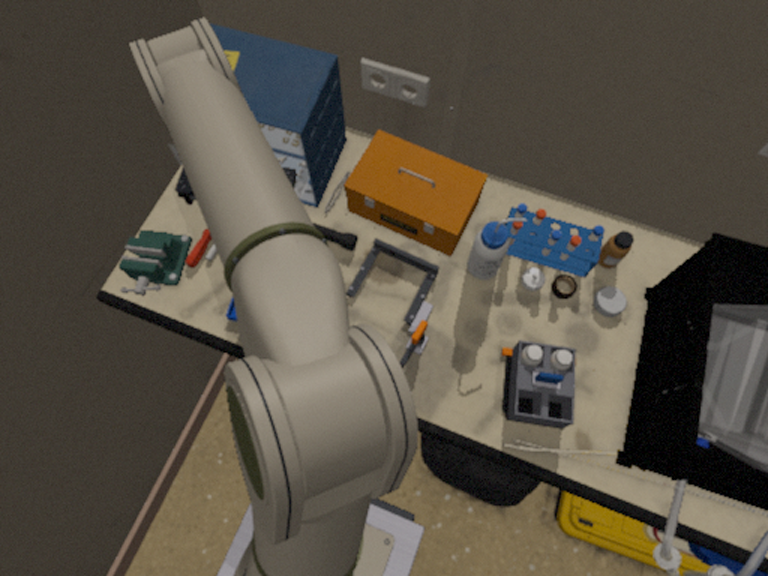

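Run:
```python
from bench import *;from h import *
c=camera('wrist')
w=lambda x,y,z:wpx(c,x/1.5-.17,y/1.5-.17,z)[:2]
print('tray far corners',w(326,188,.022),w(521,203,.022),w(498,362,.022))
print('dock screws',[w(*p,.0165) for p in((591,301),(634,194),(683,340),(725,247))])
print('bar',w(633,174,.034),w(749,237,.034),'inner',w(627,190,.034))
a,b=w(326,188,.022),w(521,203,.022);v=(a-b)/np.linalg.norm(a-b);u=np.array([v[1],-v[0]]);print(np.linalg.norm(a-b),'yaw',np.arctan2(u[1],u[0]),'ctr',(a+b)/2-u*.1)
```

```text
tray far corners [0.5737 0.3952] [0.5982 0.2391] [0.4562 0.2158]
dock screws [array([0.5301, 0.1434]), array([0.6355, 0.1336]), array([0.5132, 0.0127]), array([0.62  , 0.0009])]
bar [0.6504 0.1509] [ 0.6389 -0.0129] inner [0.6356 0.1526]
0.15796080083475675 yaw 0.1555772504801528 ctr [0.4871 0.3017]
```

Call:
{"api": "jog_arm", "payload": {"commands": [{"translation":[3,0,-15],"twist":0},{"translation":[0,0,-30],"twist":0},{"translation":[0,0,-35],"twist":0},{"translation":[0,0,-30],"twist":0},{"translation":[0,0,-15],"twist":0},{"translation":[0,0,-8],"twist":0},{"translation":[0,0,-3],"twist":0},{"translation":[0,0,-1],"twist":0},{"translation":[0,0,0],"twist":0}]}}

```text
time: 7.25
ee_pos: [0.5359, 0.3381, 0.0757]
eef_rot: [-0.551, 0.442, -0.442, 0.552]
ft_force: [-0.3, -0.3, -0.1]
width: 0.0286
```

Call:
{"api": "jog_arm", "payload": {"commands": [{"translation":[0,0,-1.5],"twist":0},{"translation":[0,0,0],"twist":0},{"translation":[0,0,0],"twist":0}]}}

```text
time: 7.55
ee_pos: [0.5355, 0.3378, 0.0734]
eef_rot: [-0.552, 0.442, -0.442, 0.552]
ft_force: [0.2, 0.8, -0.8]
width: 0.0287
```

Lower a touch more and release.

Call:
{"api": "jog_arm", "payload": {"commands": [{"translation":[0,0,-1.5],"twist":0},{"translation":[0,0,0],"twist":0}]}}

```text
time: 7.75
ee_pos: [0.5359, 0.3385, 0.0731]
eef_rot: [-0.551, 0.442, -0.442, 0.553]
ft_force: [-1.5, -1.2, 10.1]
width: 0.0285
```

Call:
{"api": "jog_arm", "payload": {"commands": [{"translation":[0,0,0],"twist":0},{"translation":[0,0,0],"twist":0},{"translation":[0,0,0],"twist":0},{"translation":[0,0,0],"twist":0}], "grip": 0.45}}

```text
time: 8.15
ee_pos: [0.5353, 0.3376, 0.0714]
eef_rot: [0.552, -0.442, 0.442, -0.552]
ft_force: [0.0, -0.5, -0.5]
width: 0.0467
```

Call:
{"api": "jog_arm", "payload": {"commands": [{"translation":[0,0,10],"twist":0},{"translation":[0,0,20],"twist":0},{"translation":[0,0,30],"twist":0},{"translation":[0,0,35],"twist":0},{"translation":[0,0,35],"twist":0},{"translation":[0,0,0],"twist":0}]}}

```text
time: 8.75
ee_pos: [0.5368, 0.3396, 0.2077]
eef_rot: [-0.549, 0.441, -0.443, 0.555]
ft_force: [0.5, 0.1, -0.6]
width: 0.0477
```

Run:
```python
from bench import *;from h import *
s=read_state();print(s['time'],s['ee_pos'],yaw(s),s['width'])
shot('wrist','w5.png',None,1.5)
```

```text
8.75 [0.5368 0.3396 0.2077] -1.3508764558060506 0.047665201698792826
```

View pics/w5.png

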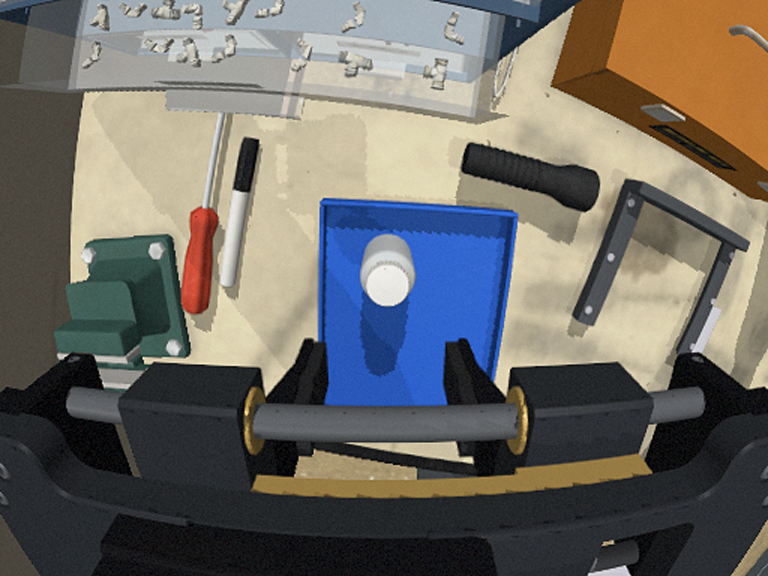

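Call:
{"api": "jog_arm", "payload": {"commands": [{"translation":[-6,-30,2],"twist":0},{"translation":[-6,-40,0],"twist":0},{"translation":[-6,-40,0],"twist":0},{"translation":[-6,-40,0],"twist":0},{"translation":[-6,-40,0],"twist":0},{"translation":[-6,-40,0],"twist":0},{"translation":[-6,-40,0],"twist":0},{"translation":[-6,-40,0],"twist":0},{"translation":[-6,-40,0],"twist":0},{"translation":[-6,-40,0],"twist":0},{"translation":[-6,-40,0],"twist":0},{"translation":[-6,-40,0],"twist":0},{"translation":[-6,-40,0],"twist":0},{"translation":[-6,-40,0],"twist":0},{"translation":[-6,-40,0],"twist":0},{"translation":[-6,-30,0],"twist":0},{"translation":[-1,-10,0],"twist":0},{"translation":[0,0,0],"twist":0},{"translation":[0,0,0],"twist":0}]}}

```text
time: 10.7
ee_pos: [0.4387, -0.2908, 0.2032]
eef_rot: [-0.552, 0.442, -0.441, 0.552]
ft_force: [0.5, 0.0, 0.0]
width: 0.0483
```

Run:
```python
from bench import *;from h import *
s=read_state();print(s['time'],s['ee_pos'],yaw(s),s['width'])
shot('wrist','w6.png',None,1.5)
```

```text
10.7 [ 0.4387 -0.2908  0.2032] -1.3496181413593815 0.04828294592484748
```

View pics/w6.png

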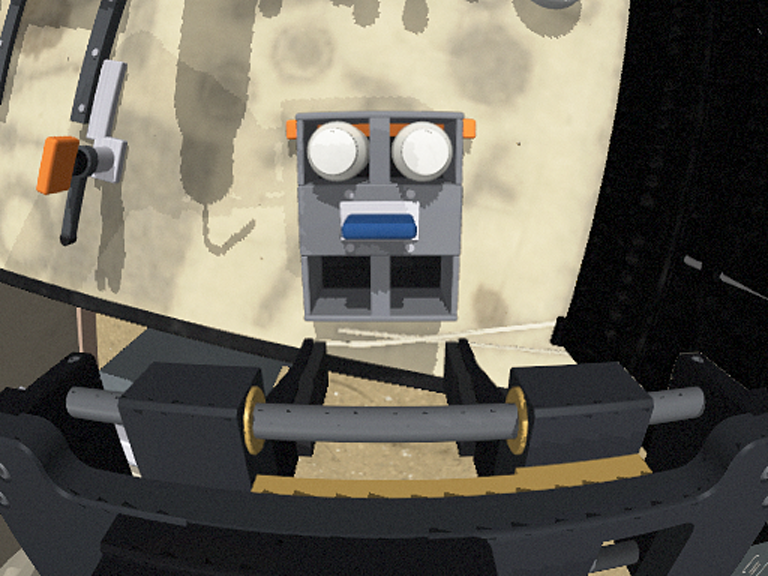

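Run:
```python
from bench import *;from h import *
c=camera('wrist')
w=lambda x,y,z:wpx(c,x/1.5-.17,y/1.5-.17,z)[:2]
for p in((332,152),(424,151)): print('cap',w(*p,.093))
C=[w(*p,.073) for p in((299,115),(462,114),(456,318),(305,318))];a=np.array(C);print(a,a.mean(0))
```

```text
cap [ 0.513  -0.2408]
cap [ 0.5257 -0.2952]
[[ 0.5324 -0.2119]
 [ 0.5562 -0.3154]
 [ 0.4182 -0.3473]
 [ 0.3944 -0.2417]] [ 0.4753 -0.2791]
```

Call:
{"api": "jog_arm", "payload": {"commands": [{"translation":[29,-2,-10],"twist":0},{"translation":[29,-2,-25],"twist":0},{"translation":[29,-2,-25],"twist":0},{"translation":[0,0,-30],"twist":0},{"translation":[0,0,0],"twist":0},{"translation":[0,0,0],"twist":0}]}}

```text
time: 11.4
ee_pos: [0.5253, -0.2975, 0.1141]
eef_rot: [0.552, -0.442, 0.442, -0.552]
ft_force: [0.4, 0.4, 0.4]
width: 0.048
```

Run:
```python
from bench import *;from h import *
s=read_state();print(s['time'],s['ee_pos'],yaw(s),s['width'])
c=shot('wrist','w7.png',None,1.5);print(np.array(wproj(c,(.5255,-.2955,.093)))*1.5)
```

```text
11.4 [ 0.5253 -0.2975  0.1141] -1.3500298392837562 0.04795490154518732
[380.7822 339.4548]
```

View pics/w7.png

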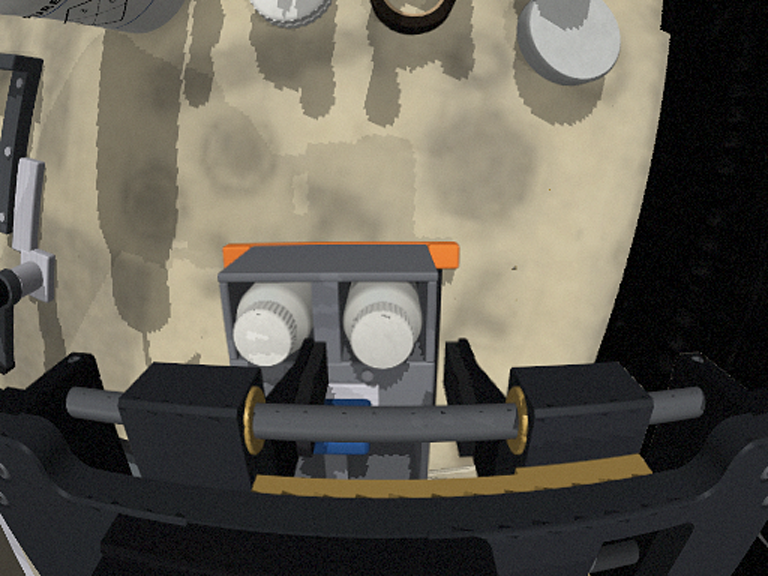

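Call:
{"api": "jog_arm", "payload": {"commands": [{"translation":[0,0,-17],"twist":0},{"translation":[0,0,-15],"twist":0},{"translation":[0,0,-5],"twist":0},{"translation":[0,0,0],"twist":0}]}}

```text
time: 11.85
ee_pos: [0.5249, -0.2982, 0.0764]
eef_rot: [0.552, -0.442, 0.442, -0.552]
ft_force: [-0.3, -0.9, 0.0]
width: 0.0479
```

Call:
{"api": "jog_arm", "payload": {"commands": [{"translation":[0,0,0],"twist":0},{"translation":[0,0,0],"twist":0},{"translation":[0,0,0],"twist":0},{"translation":[0,0,0],"twist":0},{"translation":[0,0,0],"twist":0}], "grip": 1, "grip_force": 15}}

```text
time: 12.35
ee_pos: [0.5258, -0.2977, 0.0773]
eef_rot: [-0.552, 0.442, -0.442, 0.552]
ft_force: [-1.5, 2.9, 5.7]
width: 0.0283
```

Call:
{"api": "jog_arm", "payload": {"commands": [{"translation":[0,0,10],"twist":0},{"translation":[0,0,15],"twist":0},{"translation":[0,0,25],"twist":0},{"translation":[0,0,25],"twist":0},{"translation":[0,0,25],"twist":0},{"translation":[0,0,25],"twist":0},{"translation":[0,0,10],"twist":0},{"translation":[0,0,0],"twist":0},{"translation":[0,0,0],"twist":0}]}}

```text
time: 13.25
ee_pos: [0.525, -0.2982, 0.2108]
eef_rot: [0.552, -0.442, 0.442, -0.552]
ft_force: [0.4, -0.1, -0.7]
width: 0.0282
```

Call:
{"api": "jog_arm", "payload": {"commands": [{"translation":[-6,15,0],"twist":0},{"translation":[-10,28,0],"twist":0},{"translation":[-10,36,0],"twist":0},{"translation":[-10,36,0],"twist":0},{"translation":[-8,36,0],"twist":0},{"translation":[-5,36,0],"twist":0},{"translation":[-5,36,0],"twist":0},{"translation":[-5,36,0],"twist":0},{"translation":[-5,36,0],"twist":0},{"translation":[-5,36,0],"twist":0},{"translation":[-5,36,0],"twist":0},{"translation":[-5,36,0],"twist":0},{"translation":[-5,36,0],"twist":0},{"translation":[-5,36,0],"twist":0},{"translation":[-3,36,0],"twist":0},{"translation":[-3,36,0],"twist":0},{"translation":[-3,35,0],"twist":0},{"translation":[-1,25,0],"twist":0},{"translation":[0,14,0],"twist":0},{"translation":[0,0,0],"twist":0}]}}

```text
time: 15.25
ee_pos: [0.4249, 0.3244, 0.2102]
eef_rot: [0.553, -0.442, 0.44, -0.552]
ft_force: [-0.1, -0.2, -0.1]
width: 0.0289
```

Run:
```python
from bench import *;from h import *
s=read_state();print(s['time'],s['ee_pos'],yaw(s),s['width'],s['joint_positions'])
shot('wrist','w8.png',None,1.5)
```

```text
15.25 [0.4249 0.3244 0.2102] -1.34758707637535 0.028894105153306263 [ 0.059   0.2529 -0.912   1.679   0.2037  1.3126 -2.2379]
```

View pics/w8.png

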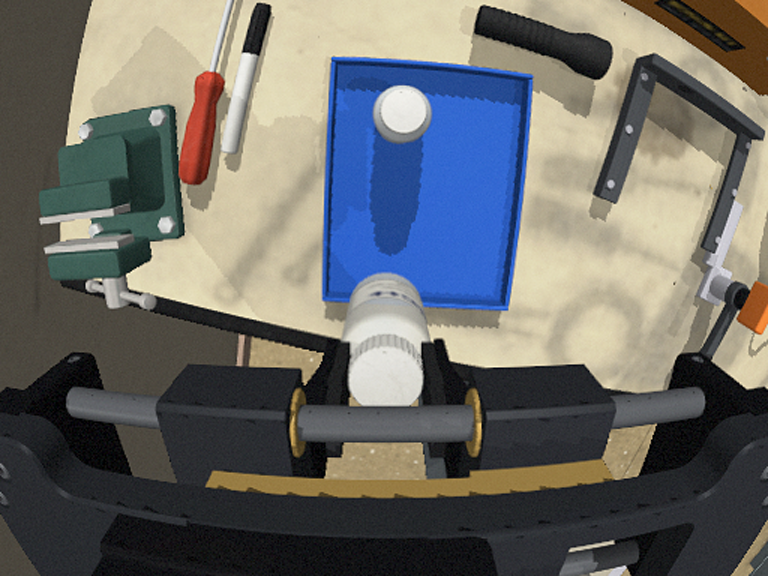

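Run:
```python
from bench import *;from h import *
c=camera('wrist')
w=lambda x,y,z:wpx(c,x/1.5-.17,y/1.5-.17,z)[:2]
C=np.array([w(*p,.022) for p in((331,58),(533,75),(508,310),(324,300))]);print(C,C.mean(0))
print('b1',w(403,110,.089))
d=C[0]+C[1]-C[2]-C[3];y=np.arctan2(d[1],d[0]);print(y,np.linalg.norm(d)/2)
R=np.array([[np.cos(y),-np.sin(y)],[np.sin(y),np.cos(y)]]);
for t in((.055,.03),(-.055,.03),(0,-.03)):print(t,C.mean(0)+R@t)
print('here',R.T@(read_state()['ee_pos'][:2]-C.mean(0)))
```

```text
[[0.5702 0.3981]
 [0.5971 0.2404]
 [0.4007 0.2079]
 [0.3753 0.3641]] [0.4858 0.3027]
b1 [0.5347 0.3359]
0.16833387539571165 0.19844432404175952
(0.055, 0.03) [0.535  0.3414]
(-0.055, 0.03) [0.4266 0.323 ]
(0, -0.03) [0.4909 0.2731]
here [-0.0558  0.0292]
```

Call:
{"api": "jog_arm", "payload": {"commands": [{"translation":[1,0,-15],"twist":0},{"translation":[0,0,-30],"twist":0},{"translation":[0,0,-35],"twist":0},{"translation":[0,0,-30],"twist":0},{"translation":[0,0,-15],"twist":0},{"translation":[0,0,-8],"twist":0},{"translation":[0,0,-4],"twist":0},{"translation":[0,0,-1],"twist":0},{"translation":[0,0,0],"twist":0},{"translation":[0,0,0],"twist":0}]}}

```text
time: 16.35
ee_pos: [0.4278, 0.3231, 0.0744]
eef_rot: [-0.551, 0.442, -0.442, 0.552]
ft_force: [-0.1, 0.8, -0.2]
width: 0.0286
```

Call:
{"api": "jog_arm", "payload": {"commands": [{"translation":[0,0,-1.5],"twist":0},{"translation":[0,0,0],"twist":0}]}}

```text
time: 16.55
ee_pos: [0.4279, 0.3234, 0.0732]
eef_rot: [-0.551, 0.442, -0.442, 0.552]
ft_force: [-1.3, -0.1, 7.6]
width: 0.0285
```

Call:
{"api": "jog_arm", "payload": {"commands": [{"translation":[0,0,0],"twist":0},{"translation":[0,0,0],"twist":0},{"translation":[0,0,0],"twist":0},{"translation":[0,0,0],"twist":0}], "grip": 0.45}}

```text
time: 16.95
ee_pos: [0.4273, 0.3227, 0.072]
eef_rot: [0.552, -0.442, 0.442, -0.552]
ft_force: [0.6, 0.4, 0.2]
width: 0.0465
```

Call:
{"api": "jog_arm", "payload": {"commands": [{"translation":[0,0,10],"twist":0},{"translation":[0,0,20],"twist":0},{"translation":[0,0,30],"twist":0},{"translation":[0,0,35],"twist":0},{"translation":[0,0,35],"twist":0},{"translation":[0,0,5],"twist":0}]}}

```text
time: 17.55
ee_pos: [0.4285, 0.3244, 0.2119]
eef_rot: [-0.55, 0.441, -0.443, 0.554]
ft_force: [0.1, 0.9, 0.6]
width: 0.0478
```

Run:
```python
from bench import *;from h import *
s=read_state();print(s['time'],s['ee_pos'],yaw(s),s['width'])
shot('wrist','w9.png',None,1.5)
```

```text
17.55 [0.4285 0.3244 0.2119] -1.3505213089290218 0.04782441386397551
```

View pics/w9.png

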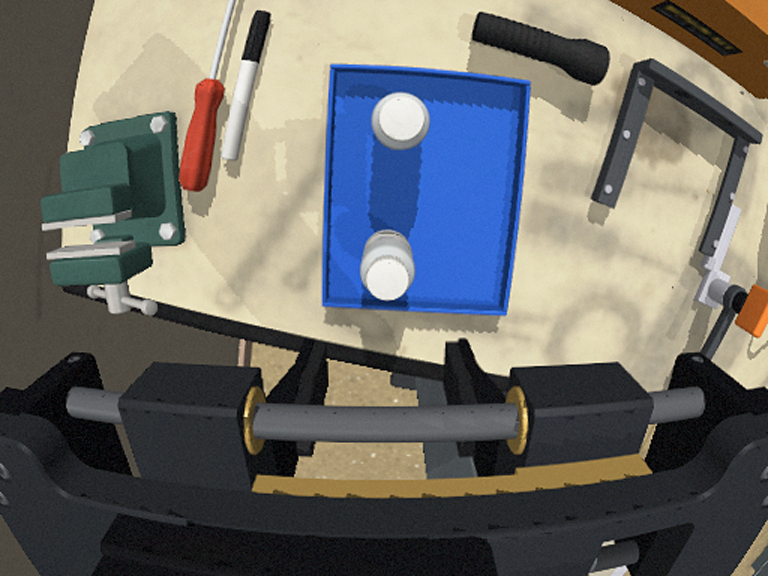

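Both stand well ((400,120) and (388,270)). Back to the carrier, hovering at (0.44, -0.28).

Call:
{"api": "jog_arm", "payload": {"commands": [{"translation":[1,-30,0],"twist":0},{"translation":[1,-40,0],"twist":0},{"translation":[1,-40,0],"twist":0},{"translation":[1,-40,0],"twist":0},{"translation":[1,-40,0],"twist":0},{"translation":[1,-40,0],"twist":0},{"translation":[1,-40,0],"twist":0},{"translation":[1,-40,0],"twist":0},{"translation":[1,-40,0],"twist":0},{"translation":[1,-40,0],"twist":0},{"translation":[1,-40,0],"twist":0},{"translation":[0,-40,0],"twist":0},{"translation":[0,-40,0],"twist":0},{"translation":[0,-40,0],"twist":0},{"translation":[0,-30,0],"twist":0},{"translation":[0,-14,0],"twist":0},{"translation":[0,0,0],"twist":0},{"translation":[0,0,0],"twist":0}]}}

```text
time: 19.4
ee_pos: [0.4385, -0.2696, 0.2067]
eef_rot: [-0.552, 0.442, -0.441, 0.552]
ft_force: [-0.2, -0.1, -0.3]
width: 0.0479
```

Run:
```python
from bench import *;from h import *
s=read_state();print(s['time'],s['ee_pos'],yaw(s),s['width'])
shot('wrist','w10.png',None,1.5)
```

```text
19.4 [ 0.4385 -0.2696  0.2067] -1.3495924933905816 0.04785154558282553
```

View pics/w10.png

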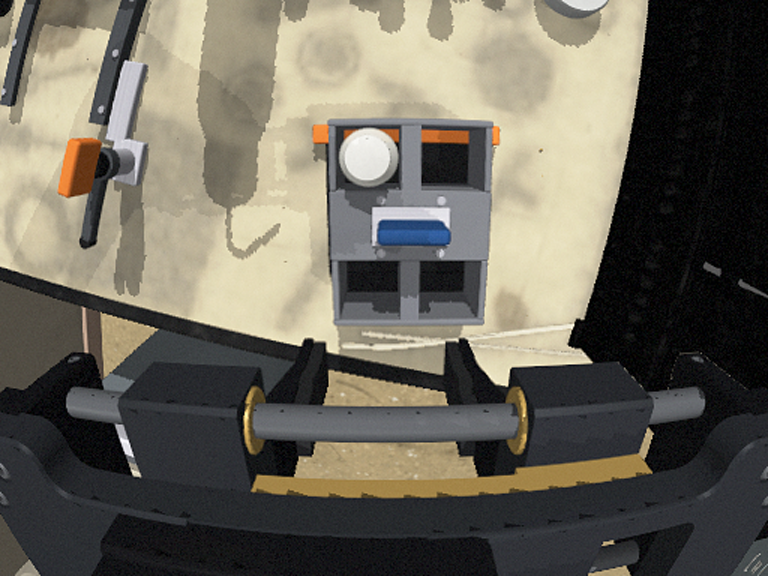

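Run:
```python
from bench import *;from h import *
c=camera('wrist')
w=lambda x,y,z:wpx(c,x/1.5-.17,y/1.5-.17,z)[:2]
print('cap',w(368,157,.093))
C=[w(*p,.073) for p in((329,123),(492,123),(484,323),(333,323))];a=np.array(C);print(a.mean(0))
```

```text
cap [ 0.5143 -0.2416]
[ 0.4745 -0.2791]
```

Cap at (0.514, -0.242): shift (75.5, 28).

Call:
{"api": "jog_arm", "payload": {"commands": [{"translation":[25,9,-13],"twist":0},{"translation":[25,9,-25],"twist":0},{"translation":[25.5,9.5,-25],"twist":0},{"translation":[0,0,-30],"twist":0},{"translation":[0,0,0],"twist":0},{"translation":[0,0,0],"twist":0}]}}

```text
time: 20.1
ee_pos: [0.5137, -0.243, 0.1147]
eef_rot: [0.552, -0.442, 0.442, -0.552]
ft_force: [0.0, -0.4, 1.0]
width: 0.0479
```

Run:
```python
from bench import *;from h import *
s=read_state();print(s['time'],s['ee_pos'],yaw(s),s['width'])
c=shot('wrist','w11.png',None,1.5);print(np.array(wproj(c,(.514,-.242,.093)))*1.5)
```

```text
20.1 [ 0.5137 -0.243   0.1147] -1.3500459157150746 0.047861074683766054
[382.6447 339.0874]
```

View pics/w11.png

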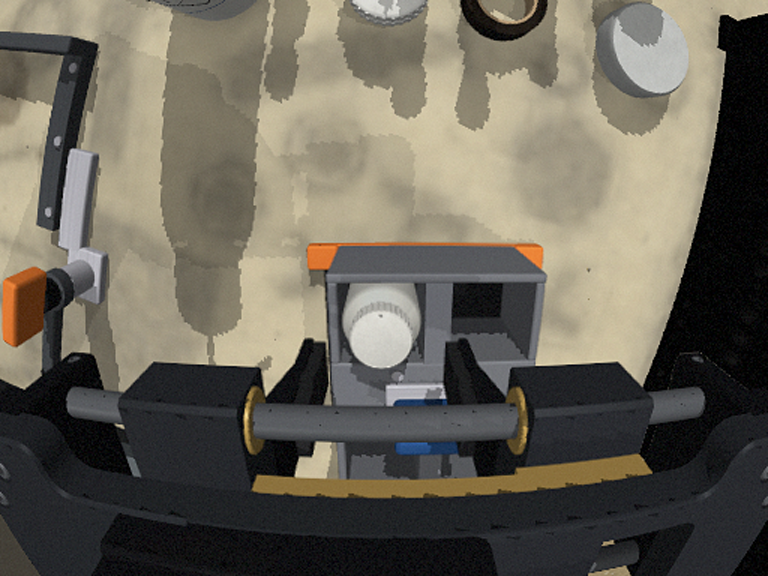

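Call:
{"api": "jog_arm", "payload": {"commands": [{"translation":[0,0,-17],"twist":0},{"translation":[0,0,-15],"twist":0},{"translation":[0,0,-6],"twist":0},{"translation":[0,0,0],"twist":0}]}}

```text
time: 20.55
ee_pos: [0.5133, -0.2438, 0.0758]
eef_rot: [0.552, -0.443, 0.442, -0.552]
ft_force: [-0.1, 0.1, -0.1]
width: 0.0476
```

Call:
{"api": "jog_arm", "payload": {"commands": [{"translation":[0,0,0],"twist":0},{"translation":[0,0,0],"twist":0},{"translation":[0,0,0],"twist":0},{"translation":[0,0,0],"twist":0},{"translation":[0,0,0],"twist":0}], "grip": 1, "grip_force": 15}}

```text
time: 21.05
ee_pos: [0.5145, -0.2429, 0.0769]
eef_rot: [-0.552, 0.442, -0.442, 0.552]
ft_force: [-0.4, 4.0, 4.4]
width: 0.0293
```

Call:
{"api": "jog_arm", "payload": {"commands": [{"translation":[0,0,10],"twist":0},{"translation":[0,0,15],"twist":0},{"translation":[0,0,25],"twist":0},{"translation":[0,0,25],"twist":0},{"translation":[0,0,25],"twist":0},{"translation":[0,0,25],"twist":0},{"translation":[0,0,10],"twist":0},{"translation":[0,0,0],"twist":0},{"translation":[0,0,0],"twist":0}]}}

```text
time: 21.95
ee_pos: [0.5134, -0.2437, 0.2104]
eef_rot: [0.552, -0.442, 0.442, -0.552]
ft_force: [0.7, -0.2, -1.9]
width: 0.0285
```

Call:
{"api": "jog_arm", "payload": {"commands": [{"translation":[-6,15,0],"twist":0},{"translation":[-10,28,0],"twist":0},{"translation":[-10,34,0],"twist":0},{"translation":[-10,34,0],"twist":0},{"translation":[-6,34,0],"twist":0},{"translation":[0,34,0],"twist":0},{"translation":[0,34,0],"twist":0},{"translation":[0,34,0],"twist":0},{"translation":[0,34,0],"twist":0},{"translation":[0,34,0],"twist":0},{"translation":[0,34,0],"twist":0},{"translation":[0,34,0],"twist":0},{"translation":[4,34,0],"twist":0},{"translation":[6,34,0],"twist":0},{"translation":[6,30,0],"twist":0},{"translation":[4,24,0],"twist":0},{"translation":[0,12,0],"twist":0},{"translation":[0,0,0],"twist":0},{"translation":[0,0,0],"twist":0}]}}

```text
time: 23.85
ee_pos: [0.4913, 0.2723, 0.2106]
eef_rot: [0.552, -0.442, 0.442, -0.551]
ft_force: [1.4, -0.7, -0.8]
width: 0.0285
```

Run:
```python
from bench import *;from h import *
s=read_state();print(s['time'],s['ee_pos'],yaw(s),s['width'],s['joint_positions'])
shot('wrist','w12.png',None,1.5)
```

```text
23.85 [0.4913 0.2723 0.2106] -1.3509692710804642 0.028496688962459788 [ 0.0915  0.2984 -0.8105  1.6142  0.2218  1.3258 -2.1023]
```

View pics/w12.png

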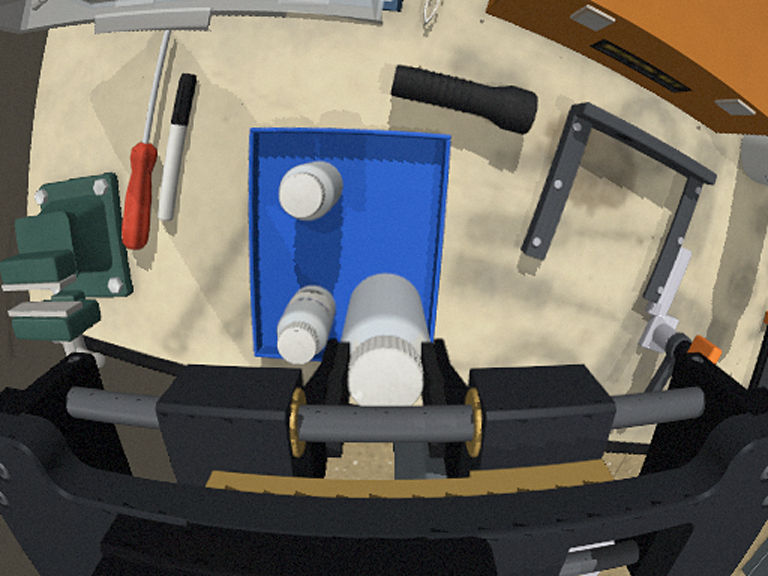

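Call:
{"api": "jog_arm", "payload": {"commands": [{"translation":[0,0,-15],"twist":0},{"translation":[0,0,-30],"twist":0},{"translation":[0,0,-35],"twist":0},{"translation":[0,0,-30],"twist":0},{"translation":[0,0,-15],"twist":0},{"translation":[0,0,-8],"twist":0},{"translation":[0,0,-4],"twist":0},{"translation":[0,0,-1],"twist":0},{"translation":[0,0,-1],"twist":0},{"translation":[0,0,0],"twist":0},{"translation":[0,0,0],"twist":0}]}}

```text
time: 25.0
ee_pos: [0.4925, 0.2737, 0.073]
eef_rot: [-0.551, 0.442, -0.442, 0.552]
ft_force: [1.2, 0.5, 2.8]
width: 0.0284
```

Call:
{"api": "jog_arm", "payload": {"commands": [{"translation":[0,0,0],"twist":0},{"translation":[0,0,0],"twist":0},{"translation":[0,0,0],"twist":0},{"translation":[0,0,0],"twist":0}], "grip": 0.45}}

```text
time: 25.4
ee_pos: [0.4917, 0.2731, 0.0719]
eef_rot: [0.552, -0.442, 0.442, -0.552]
ft_force: [0.0, -0.3, 0.1]
width: 0.0466
```

Call:
{"api": "jog_arm", "payload": {"commands": [{"translation":[0,0,10],"twist":0},{"translation":[0,0,20],"twist":0},{"translation":[0,0,30],"twist":0},{"translation":[0,0,35],"twist":0},{"translation":[-20,0,35],"twist":0},{"translation":[-20,0,5],"twist":0},{"translation":[-20,0,5],"twist":0},{"translation":[0,0,0],"twist":0}]}}

```text
time: 26.2
ee_pos: [0.4301, 0.2743, 0.2138]
eef_rot: [-0.552, 0.441, -0.442, 0.553]
ft_force: [-0.0, 0.3, 0.6]
width: 0.0478
```

Run:
```python
from bench import *;from h import *
s=read_state();print(s['time'],s['ee_pos'],yaw(s),s['width'])
shot('wrist','w13.png',None,1.5)
```

```text
26.2 [0.4301 0.2743 0.2138] -1.3484135456239137 0.04778197252998544
```

View pics/w13.png

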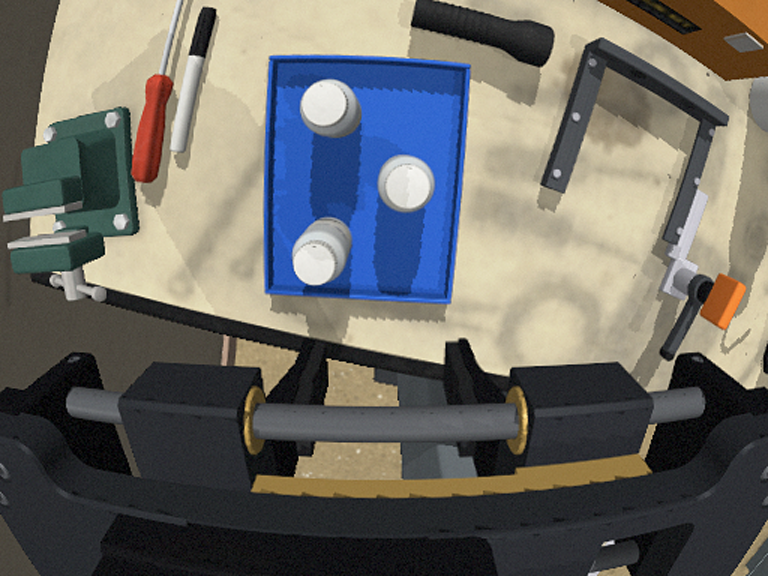

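Call:
{"api": "jog_arm", "payload": {"commands": [{"translation":[0,-30,5],"twist":0},{"translation":[0,-40,5],"twist":0},{"translation":[0,-40,5],"twist":0},{"translation":[0,-40,5],"twist":0},{"translation":[0,-30,5],"twist":0},{"translation":[0,-10,0],"twist":0},{"translation":[0,0,0],"twist":0},{"translation":[0,0,0],"twist":0}]}}

```text
time: 27.05
ee_pos: [0.4319, 0.0844, 0.2369]
eef_rot: [-0.552, 0.442, -0.442, 0.552]
ft_force: [-0.5, -0.2, 0.9]
width: 0.0477
```

Run:
```python
from bench import *;from h import *
s=read_state();print(s['time'],s['ee_pos'],yaw(s),s['width'])
shot('wrist','w14.png',None,1.5)
```

```text
27.05 [0.4319 0.0844 0.2369] -1.3498841813950313 0.047688575239650255
```

View pics/w14.png

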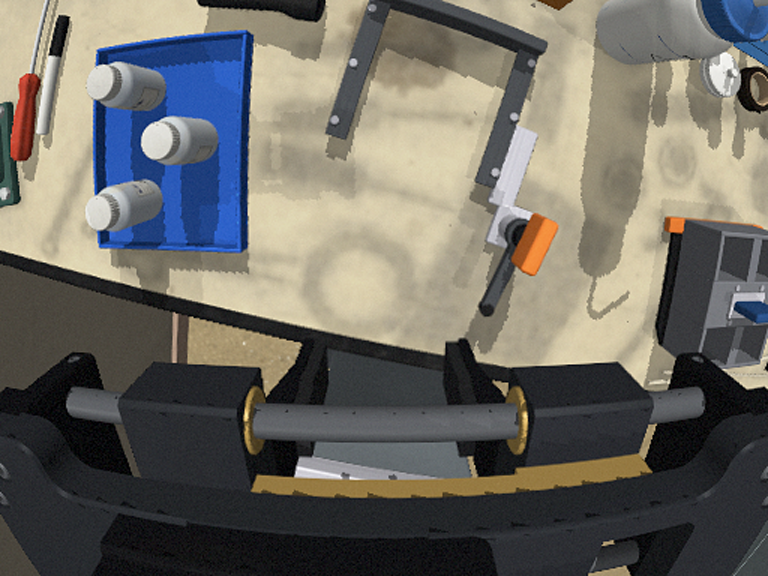

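Run:
```python
from bench import *;from h import *
c=camera('wrist')
i=c['img'][:,:,::-1]
cv2.imwrite('pics/z14.png',cv2.resize(i[0:215,205:385],None,fx=4,fy=4,interpolation=cv2.INTER_CUBIC)[:600*2:1][:860])
cv2.imwrite('pics/z14a.png',cv2.resize(i[0:110,205:385],None,fx=4.4,fy=4.4,interpolation=cv2.INTER_CUBIC))
cv2.imwrite('pics/z14b.png',cv2.resize(i[70:215,300:385],None,fx=4,fy=4,interpolation=cv2.INTER_CUBIC))
```

```text
(no output)
```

View pics/z14a.png

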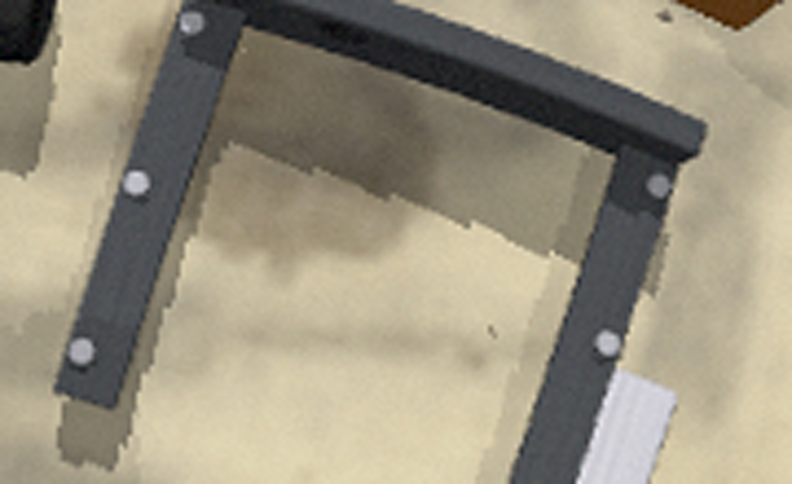

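View pics/z14b.png

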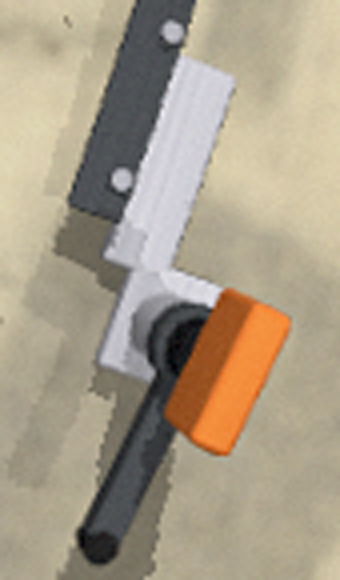

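Run:
```python
from bench import *;from h import *
c=camera('wrist')
A=lambda x,y,z:wpx(c,205+x/4.4-.4,y/4.4-.4,z)[:2]
B=lambda x,y,z:wpx(c,300+x/4-.4,70+y/4-.4,z)[:2]
z=.0165
L=np.array([A(192,22,z),A(136,183,z),A(81,351,z)]);R=np.array([A(658,185,z),A(607,343,z),B(121,180,z)])
print('L',L,'R',R)
for p in(L,R):
    d=p[0]-p[2];print('yaw',np.arctan2(d[1],d[0]))
m=(L+R)/2;print('mid',m, 'width',np.linalg.norm(L-R,axis=1))
print('ends',A(55,388,z),A(118,408,z),B(70,205,z),B(118,222,z))
print('bar top inner',A(212,10,.034),A(697,160,.034),'outer R',A(706,126,.034))
g=np.array([B(*p,.094) for p in((247,292),(290,320),(222,455),(188,428))]);print('grip',g,g.mean(0));d=g[0]+g[1]-g[2]-g[3];print(np.linalg.norm(d)/2,np.linalg.norm(g[0]-g[1]),np.arctan2(d[1],d[0]))
print('armtip',B(100,545,.05))
```

```text
L [[0.6352 0.1413]
 [0.5826 0.1459]
 [0.5304 0.1505]] R [[ 0.6226 -0.003 ]
 [ 0.5701  0.0014]
 [ 0.5178  0.006 ]]
yaw -0.08681478980581152
yaw -0.08572519596306205
mid [[0.6289 0.0692]
 [0.5763 0.0736]
 [0.5241 0.0782]] width [0.1449 0.145  0.145 ]
ends [0.5182 0.1556] [0.5161 0.1364] [0.5054 0.0205] [0.5041 0.0034]
bar top inner [0.6345 0.1351] [ 0.6292 -0.008 ] outer R [ 0.6404 -0.0085]
grip [[ 0.4974 -0.0167]
 [ 0.4933 -0.0314]
 [ 0.4518 -0.0235]
 [ 0.4569 -0.0112]] [ 0.4749 -0.0207]
0.04153935556427469 0.015274385490530677 -0.16123284261228568
armtip [ 0.4048 -0.0109]
```

Call:
{"api": "jog_arm", "payload": {"commands": [{"translation":[2,-18,0],"twist":-0.1},{"translation":[2,-18,0],"twist":-0.1},{"translation":[2,-18,0],"twist":-0.1},{"translation":[2,-18,0],"twist":-0.1},{"translation":[2,-18,0],"twist":-0.1},{"translation":[2,-18,0],"twist":-0.1},{"translation":[2,-18,0],"twist":-0.1},{"translation":[2,-18,0],"twist":-0.1},{"translation":[2,-18,0],"twist":-0.1},{"translation":[2,-18,0],"twist":-0.1},{"translation":[2,-18,0],"twist":-0.1},{"translation":[2,-18,0],"twist":-0.1},{"translation":[2,-18,0],"twist":-0.1},{"translation":[2,-18,0],"twist":-0.1},{"translation":[0,-10,0],"twist":-0.1},{"translation":[0,0,0],"twist":-0.065},{"translation":[0,0,0],"twist":0},{"translation":[0,0,0],"twist":0}]}}

```text
time: 29.0
ee_pos: [0.4602, -0.1789, 0.2356]
eef_rot: [0.102, -0.699, 0.701, -0.099]
ft_force: [-0.2, 1.1, -0.2]
width: 0.048
```

Run:
```python
from bench import *;from h import *
s=read_state();print(s['time'],s['ee_pos'],yaw(s),s['width'],s['joint_positions'])
shot('wrist','w15.png',None,1.5)
```

```text
29.0 [ 0.4602 -0.1789  0.2356] -2.8562110175463986 0.047997305983866756 [ 0.5263  0.052  -0.2585  1.7647  0.0175  1.3303 -2.5923]
```

View pics/w15.png

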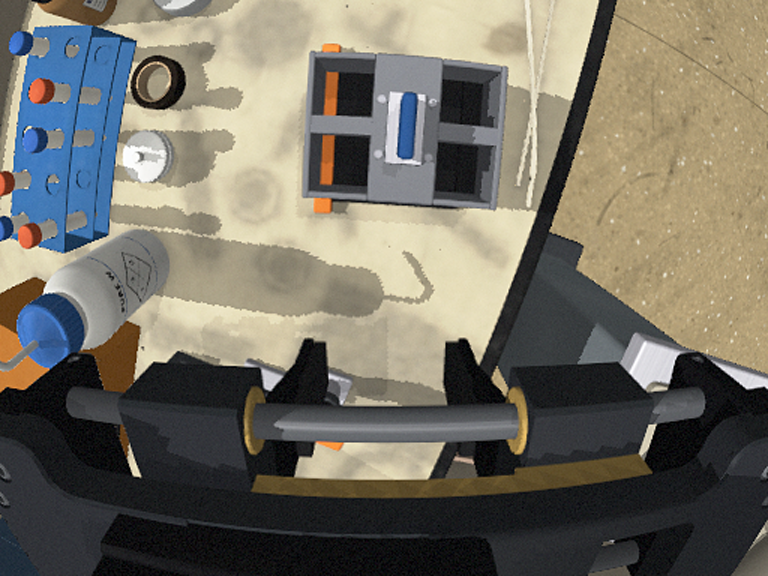

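Call:
{"api": "jog_arm", "payload": {"commands": [{"translation":[0,-10,0],"twist":0.06},{"translation":[0,-10,0],"twist":0.04},{"translation":[0,0,0],"twist":0}]}}

```text
time: 29.35
ee_pos: [0.4593, -0.2015, 0.2357]
eef_rot: [0.136, -0.693, 0.695, -0.132]
ft_force: [-0.2, -0.7, 0.7]
width: 0.0479
```

Run:
```python
from bench import *;from h import *
s=read_state();print(s['time'],s['ee_pos'],yaw(s),s['width'],s['joint_positions'])
shot('wrist','w16.png',(180,0,370,160),4)
```

```text
29.35 [ 0.4593 -0.2015  0.2357] -2.7603839148407396 0.0478733937280214 [ 0.5525  0.0678 -0.2436  1.7479  0.0215  1.3308 -2.456 ]
```

View pics/w16.png

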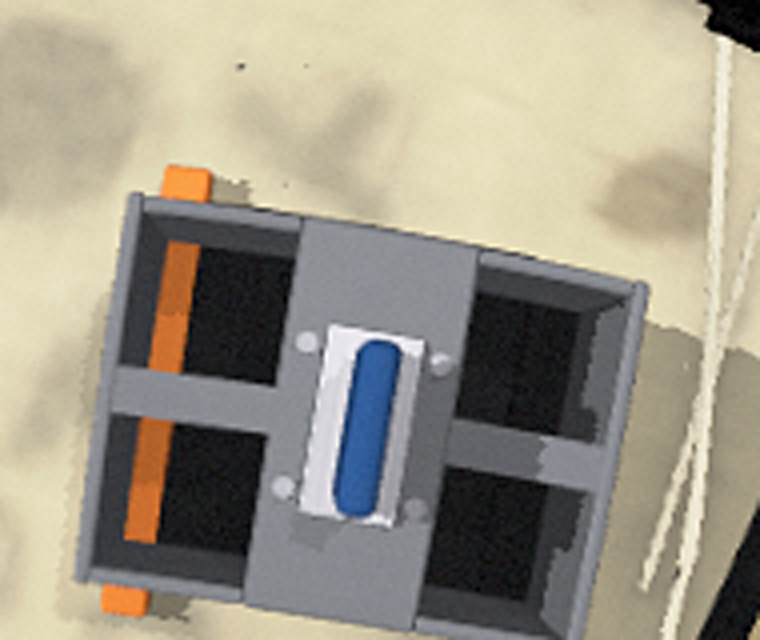

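Run:
```python
from bench import *;from h import *
c=camera('wrist')
A=lambda x,y,z:wpx(c,180+x/4-.4,y/4-.4,z)[:2]
a=A(381,346,.113);b=A(357,510,.113);print('fin',a,b,np.linalg.norm(a-b));d=a-b
print('fin ctr',(a+b)/2,'y axis',np.arctan2(d[1],d[0]),np.arctan2(d[1],d[0])-np.pi/2)
TL,TR,BL=A(130,195,.073),A(648,288,.073),A(78,578,.073);print(TL,TR,BL,(TR+BL)/2,np.linalg.norm(TR-TL),np.linalg.norm(TL-BL))
d=TR-TL;print(np.arctan2(d[1],d[0]));d=TL-BL;print(np.arctan2(d[1],d[0])-np.pi/2)
```

```text
fin [ 0.4795 -0.2978] [ 0.4699 -0.2589] 0.04004557867731081
fin ctr [ 0.4747 -0.2783] y axis -1.328336686550122 -2.8991330133450184
[ 0.5566 -0.3152] [ 0.4162 -0.346 ] [ 0.5322 -0.2104] [ 0.4742 -0.2782] 0.1436995642844732 0.10767488538547568
-2.925646653005641
-2.9133068607569665
```

Call:
{"api": "jog_arm", "payload": {"commands": [{"translation":[5,-26,0],"twist":0},{"translation":[5,-26,-10],"twist":-0.03},{"translation":[5,-25,-20],"twist":-0.06},{"translation":[0,0,-30],"twist":-0.065},{"translation":[0,0,-30],"twist":0},{"translation":[0,0,-20],"twist":0},{"translation":[0,0,0],"twist":0}]}}

```text
time: 30.15
ee_pos: [0.4731, -0.2761, 0.123]
eef_rot: [-0.083, 0.703, -0.702, 0.077]
ft_force: [-0.2, 0.4, 1.2]
width: 0.0478
```

Run:
```python
from bench import *;from h import *
s=read_state();print(s['time'],s['ee_pos'],yaw(s),s['width'],s['joint_positions'])
c=shot('wrist','w17.png',None,1.5)
```

```text
30.15 [ 0.4731 -0.2761  0.123 ] -2.9152370478537954 0.04783514662278843 [ 0.5945  0.2556 -0.1743  1.7766  0.0523  1.1216 -2.5126]
```

View pics/w17.png

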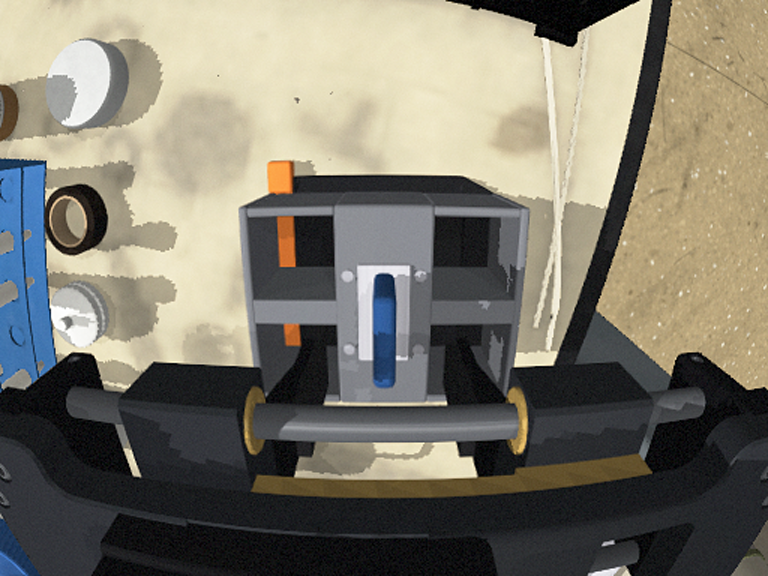

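Call:
{"api": "jog_arm", "payload": {"commands": [{"translation":[1,-2.5,-15],"twist":0},{"translation":[0,0,-15],"twist":0},{"translation":[0,0,-11],"twist":0},{"translation":[0,0,0],"twist":0}]}}

```text
time: 30.6
ee_pos: [0.4744, -0.2797, 0.0828]
eef_rot: [0.082, -0.702, 0.703, -0.077]
ft_force: [-0.9, 0.6, 0.0]
width: 0.0483
```

Call:
{"api": "jog_arm", "payload": {"commands": [{"translation":[0,0,0],"twist":0},{"translation":[0,0,0],"twist":0},{"translation":[0,0,0],"twist":0},{"translation":[0,0,0],"twist":0},{"translation":[0,0,0],"twist":0},{"translation":[0,0,0],"twist":0}], "grip": 1, "grip_force": 45}}

```text
time: 31.2
ee_pos: [0.4753, -0.2804, 0.0848]
eef_rot: [0.082, -0.702, 0.703, -0.078]
ft_force: [-1.8, 0.5, 2.6]
width: 0.0104
```

Run:
```python
from bench import *;from h import *
s=read_state();print(s['time'],s['ee_pos'],yaw(s),s['width'],s['joint_positions'],s['ft_force'],s['torque'])
```

```text
31.2 [ 0.4753 -0.2804  0.0848] -2.915628270889163 0.010365764576718851 [ 0.5922  0.3017 -0.1681  1.8061  0.0629  1.0418 -2.5159] [-1.8489  0.5037  2.5721] [ 0.2424  0.1621 -0.0468]
```

Call:
{"api": "jog_arm", "payload": {"commands": [{"translation":[0,0,5],"twist":0},{"translation":[0,0,10],"twist":0},{"translation":[0,0,15],"twist":0},{"translation":[0,0,20],"twist":0},{"translation":[0,0,20],"twist":0},{"translation":[0,0,20],"twist":0},{"translation":[0,0,20],"twist":0},{"translation":[0,0,10],"twist":0},{"translation":[0,0,0],"twist":0},{"translation":[0,0,0],"twist":0}]}}

```text
time: 32.2
ee_pos: [0.4752, -0.2801, 0.2042]
eef_rot: [0.082, -0.702, 0.703, -0.078]
ft_force: [-0.1, -0.7, -6.6]
width: 0.0096
```

Run:
```python
from bench import *;from h import *
s=read_state();print(s['time'],s['ee_pos'],yaw(s),s['width'],s['joint_positions'],s['ft_force'],s['torque'])
c=shot('wrist','w18.png',None,1.5);shot('top','t18.png',None,1.5)
```

```text
32.2 [ 0.4752 -0.2801  0.2042] -2.9152939584708752 0.009598498967484131 [ 0.5963  0.1923 -0.1693  1.6747  0.0381  1.2812 -2.4962] [-0.0802 -0.7201 -6.5587] [0.1783 0.0175 0.0046]
```

View pics/w18.png

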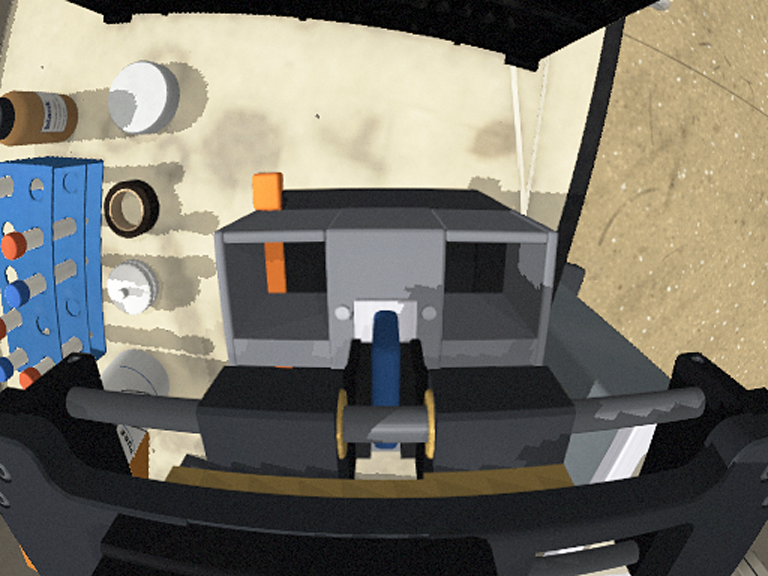

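View pics/t18.png

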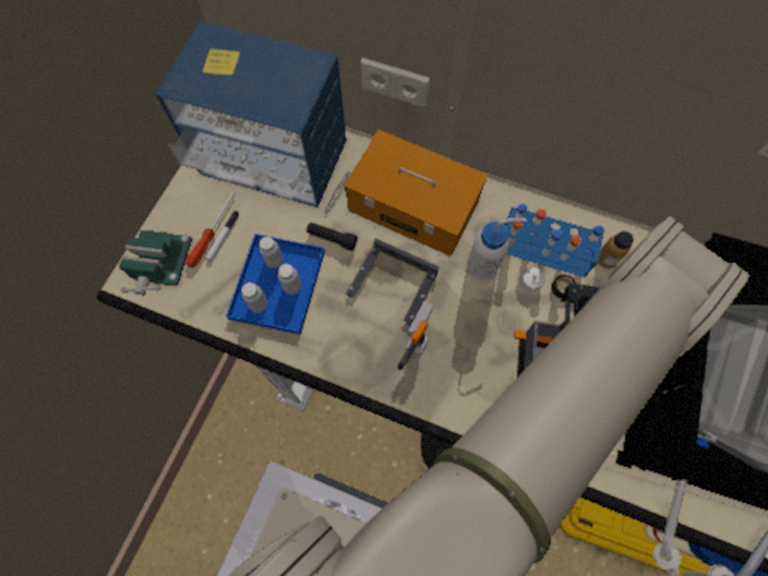

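Call:
{"api": "jog_arm", "payload": {"commands": [{"translation":[-5,2,0],"twist":0.07},{"translation":[-5,2,0],"twist":0.12},{"translation":[-5,2,0],"twist":0.145},{"translation":[-5,2,0],"twist":0.145},{"translation":[-5,2,0],"twist":0.145},{"translation":[0,0,0],"twist":0.145},{"translation":[0,0,0],"twist":0.145},{"translation":[0,0,0],"twist":0.145},{"translation":[0,0,0],"twist":0.145},{"translation":[0,0,0],"twist":0.145},{"translation":[0,0,0],"twist":0.145},{"translation":[0,0,0],"twist":0.145},{"translation":[0,0,0],"twist":0.145},{"translation":[0,0,0],"twist":0.145},{"translation":[0,0,0],"twist":0.145},{"translation":[0,0,0],"twist":0.145},{"translation":[0,0,0],"twist":0.145},{"translation":[0,0,0],"twist":0.145},{"translation":[0,0,0],"twist":0.145},{"translation":[0,0,0],"twist":0.145}]}}

```text
time: 34.3
ee_pos: [0.45, -0.27, 0.2037]
eef_rot: [-0.705, 0.037, -0.04, 0.707]
ft_force: [-0.3, -0.4, -5.4]
width: 0.0098
```

Call:
{"api": "jog_arm", "payload": {"commands": [{"translation":[0,0,0],"twist":0.03},{"translation":[0,0,0],"twist":0},{"translation":[0,0,0],"twist":0}]}}

```text
time: 34.6
ee_pos: [0.4503, -0.2702, 0.2043]
eef_rot: [-0.706, 0.03, -0.033, 0.707]
ft_force: [0.6, -0.0, -4.7]
width: 0.0098
```

Run:
```python
from bench import *;from h import *
s=read_state();print(s['time'],s['ee_pos'],yaw(s),s['width'],s['joint_positions'],s['ft_force'],s['torque'])
c=shot('wrist','w19.png',None,1.5);shot('top','t19.png',None,1.5)
```

```text
34.6 [ 0.4503 -0.2702  0.2043] -0.08867907787537471 0.009807142582318793 [ 0.7857  0.1436 -0.3597  1.7366  0.0494  1.2672  0.3262] [ 0.6344 -0.0236 -4.6514] [-0.0379 -0.1099 -0.0029]
```

View pics/w19.png

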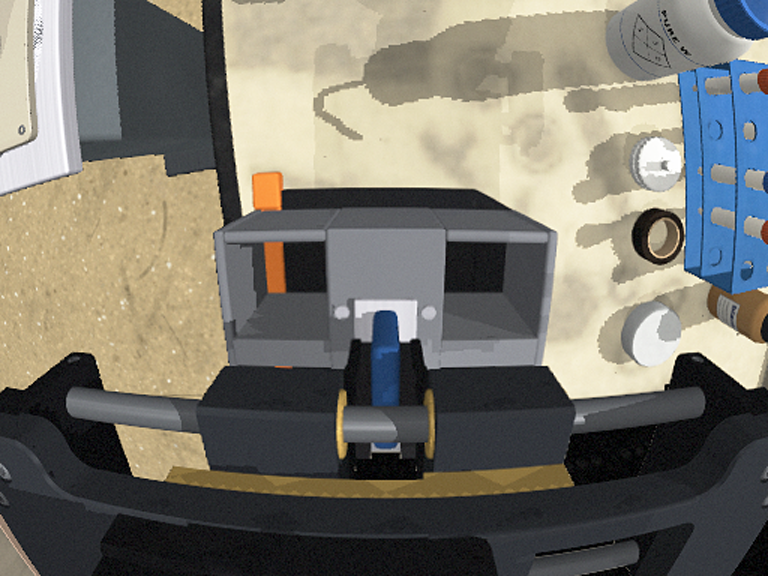

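View pics/t19.png

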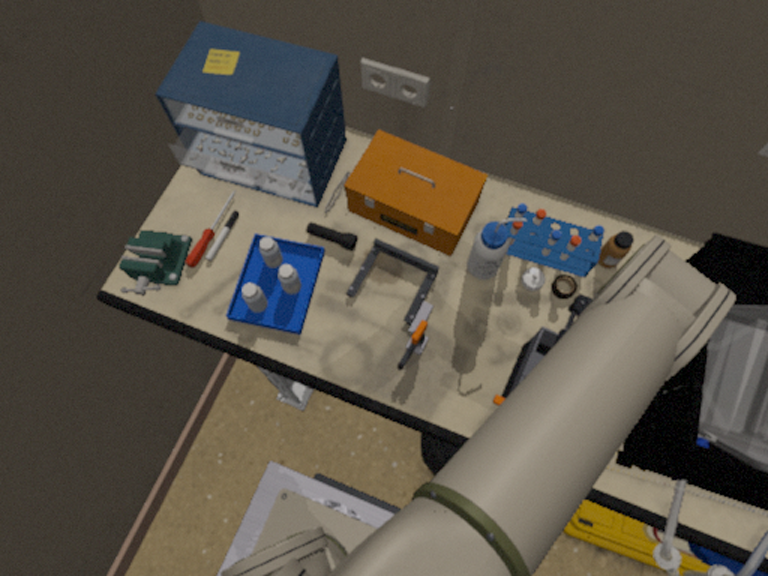

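Call:
{"api": "jog_arm", "payload": {"commands": [{"translation":[-2,12,0],"twist":0},{"translation":[-2,22,0],"twist":0},{"translation":[-2,27,0],"twist":0},{"translation":[-2,27,0],"twist":0},{"translation":[-2,27,0],"twist":0},{"translation":[-2,27,0],"twist":0},{"translation":[-2,27,0],"twist":0},{"translation":[-2,27,0],"twist":0},{"translation":[-2,27,0],"twist":0},{"translation":[-2,27,0],"twist":0},{"translation":[-2,27,0],"twist":0},{"translation":[-2,27,0],"twist":0},{"translation":[-2,25,0],"twist":0},{"translation":[-2,18,0],"twist":0},{"translation":[0,10,0],"twist":0},{"translation":[0,0,0],"twist":0},{"translation":[0,0,0],"twist":0},{"translation":[0,0,0],"twist":0}]}}

```text
time: 36.5
ee_pos: [0.4225, 0.0856, 0.2046]
eef_rot: [-0.706, 0.029, -0.032, 0.707]
ft_force: [-0.4, -0.2, -5.5]
width: 0.0096
```

Run:
```python
from bench import *;from h import *
s=read_state();print(s['time'],s['ee_pos'],yaw(s),s['width'],s['joint_positions'],s['ft_force'],s['torque'])
c=shot('wrist','w20.png',None,1.5);shot('scene','s20.png',None,1.5)
```

```text
36.5 [0.4225 0.0856 0.2046] -0.08702499966251936 0.00960437579881429 [ 0.4662 -0.0695 -0.7289  1.9349 -0.0482  1.2539 -0.3337] [-0.4347 -0.2109 -5.4763] [-0.0168 -0.0626 -0.0003]
```

View pics/w20.png

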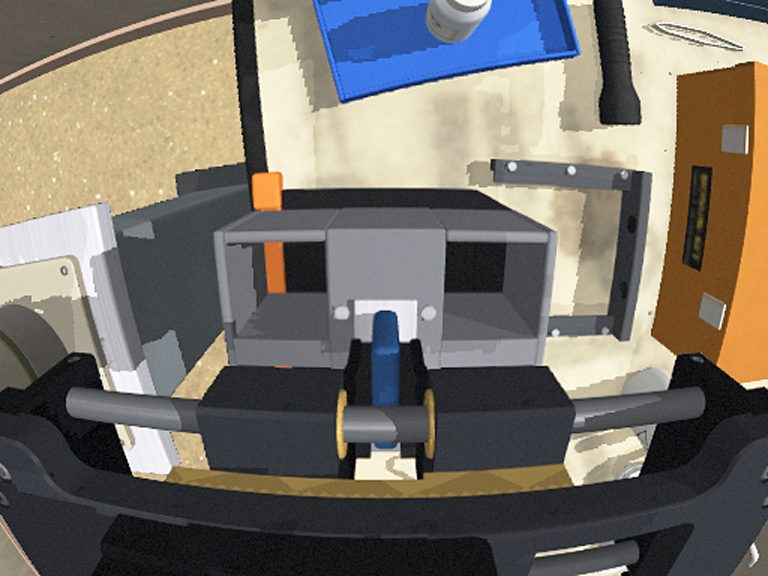

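View pics/s20.png

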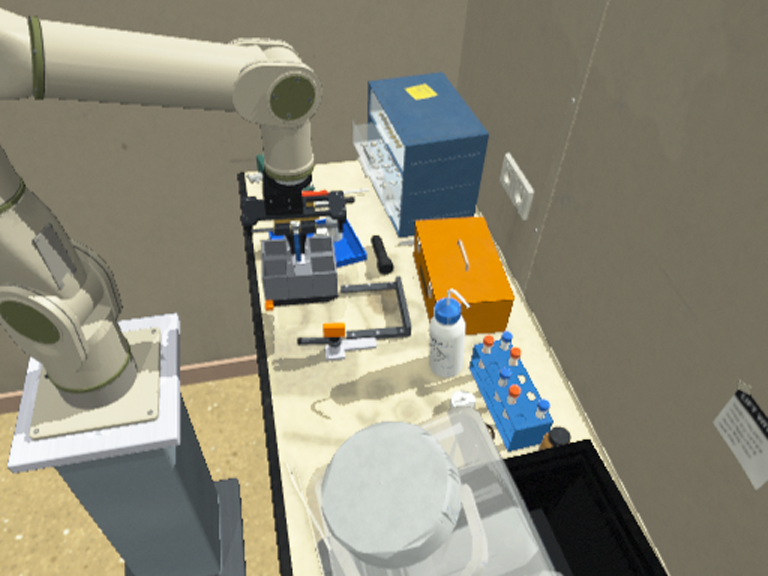

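Call:
{"api": "jog_arm", "payload": {"commands": [{"translation":[0,2,-15],"twist":0},{"translation":[0,0,-25],"twist":0},{"translation":[0,0,-30],"twist":0},{"translation":[0,0,-25],"twist":0},{"translation":[0,0,-12],"twist":0},{"translation":[0,0,-8],"twist":0},{"translation":[0,0,0],"twist":0},{"translation":[0,0,0],"twist":0}]}}

```text
time: 37.4
ee_pos: [0.4232, 0.0888, 0.0906]
eef_rot: [-0.706, 0.028, -0.032, 0.707]
ft_force: [0.2, -0.2, -4.9]
width: 0.0097
```

Run:
```python
from bench import *;from h import *
s=read_state();print(s['time'],s['ee_pos'],yaw(s),s['width'],s['ft_force'],s['torque'])
c=shot('wrist','w21.png',None,1.5);shot('top','t21.png',(150,110,330,270),4)
for r in (-.054,0,.0725):
  for y in(-.067,.067,0):
    ps=np.array([.565,.0747])+np.array([[.9963,.0862],[-.0862,.9963]])@[r,y];print(r,y,ps,np.array(wproj(c,(*ps,.0165)))*1.5)
```

```text
37.4 [0.4232 0.0888 0.0906] -0.0855345877768462 0.009657056237217089 [ 0.1795 -0.1632 -4.8719] [ 0.0287 -0.074   0.0222]
-0.054 -0.067 [0.5054 0.0126] [520.012  399.8721]
-0.054 0.067 [0.517  0.1461] [542.9774 189.0864]
-0.054 0 [0.5112 0.0794] [533.3265 302.981 ]
0 -0.067 [0.5592 0.0079] [593.4202 394.6477]
0 0.067 [0.5708 0.1415] [625.0492 194.7847]
0 0 [0.565  0.0747] [611.8175 301.9777]
0.0725 -0.067 [0.6315 0.0017] [675.5531 386.0785]
0.0725 0.067 [0.643  0.1352] [712.2193 203.6669]
0.0725 0 [0.6372 0.0685] [696.9193 300.4457]
```

View pics/w21.png

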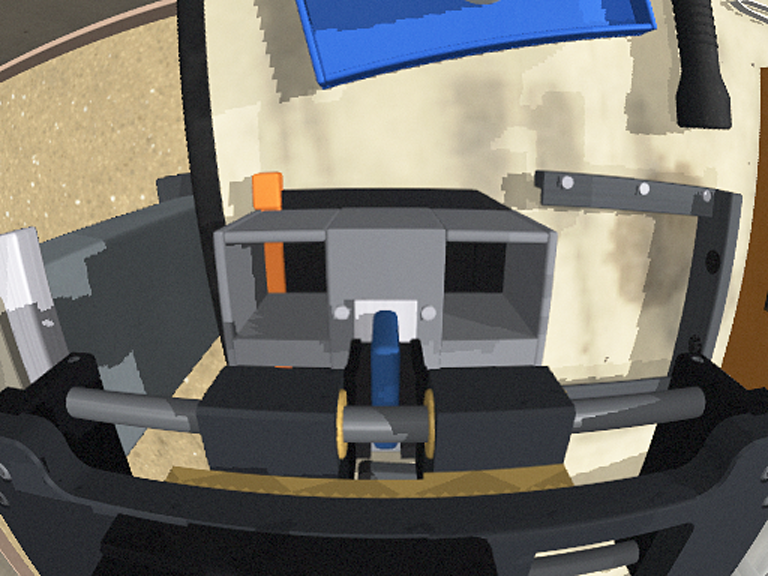

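View pics/t21.png

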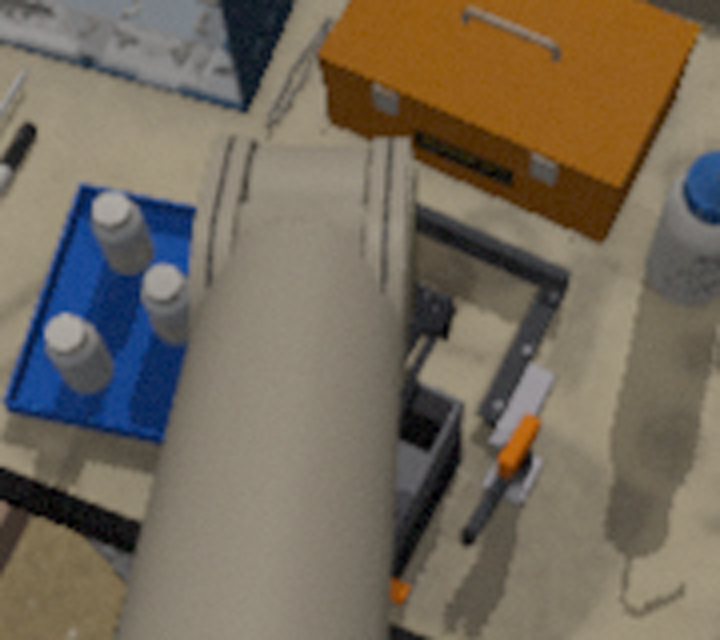

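Run:
```python
from bench import *;from h import *
c=camera('wrist');s=read_state()
w=lambda x,y,z:wpx(c,x/1.5-.17,y/1.5-.17,z)[:2]
R=np.array([[.9963,.0862],[-.0862,.9963]]);O=np.array([.565,.0747])
D=lambda p:R.T@(p-O)
for n,p,z in(('blk tail',(217,233),.080),('blk nose',(556,232),.080),('screw1',(568,182),.0165),('screw2',(644,188),.0165),('screw3',(707,195),.0165),('strip tip',(266,174),.019)):print(n,D(w(*p,z))*1000)
print('tcp',D(s['ee_pos'][:2])*1000)
cc=c['img'][:,:,::-1];cv2.imwrite('pics/z21.png',cv2.resize(cc[100:170,130:390],None,fx=3,fy=3,interpolation=cv2.INTER_CUBIC))
```

```text
blk tail [-211.8847   54.2975]
blk nose [-70.5995  54.6617]
screw1 [-38.821   71.9974]
screw2 [13.5731 72.2559]
screw3 [66.773  72.3947]
strip tip [-205.2562   74.4922]
tcp [-142.536     1.7926]
```

View pics/z21.png

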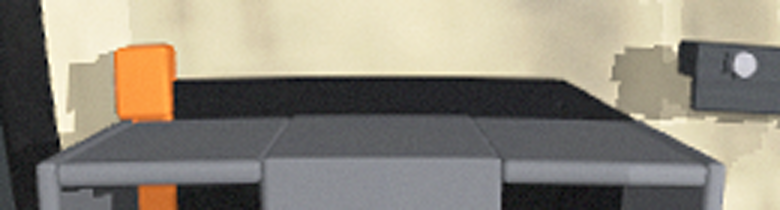

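Call:
{"api": "jog_arm", "payload": {"commands": [{"translation":[0,0,-3],"twist":0},{"translation":[0,0,-2],"twist":0},{"translation":[0,0,0],"twist":0},{"translation":[0,0,0],"twist":0}]}}

```text
time: 37.95
ee_pos: [0.4228, 0.0887, 0.0849]
eef_rot: [-0.706, 0.028, -0.032, 0.707]
ft_force: [1.0, -1.0, -2.1]
width: 0.0094
```

Call:
{"api": "jog_arm", "payload": {"commands": [{"translation":[0,0,-1],"twist":0},{"translation":[0,0,0],"twist":0},{"translation":[0,0,0],"twist":0}]}}

```text
time: 38.25
ee_pos: [0.4229, 0.0887, 0.0848]
eef_rot: [-0.706, 0.028, -0.032, 0.707]
ft_force: [-4.6, -1.4, 13.0]
width: 0.0097
```

Call:
{"api": "jog_arm", "payload": {"commands": [{"translation":[0,0,1],"twist":0},{"translation":[10,-0.9,0],"twist":0},{"translation":[10,-0.9,0],"twist":0},{"translation":[10,-0.8,0],"twist":0},{"translation":[10,-0.9,0],"twist":0},{"translation":[10,-0.8,0],"twist":0},{"translation":[0,0,0],"twist":0}]}}

```text
time: 38.95
ee_pos: [0.4739, 0.0846, 0.0849]
eef_rot: [-0.706, 0.028, -0.032, 0.707]
ft_force: [2.5, -0.7, 1.1]
width: 0.0098
```

```bash
cat > m.py <<'E'
from bench import *;from h import *
import sys
s=read_state();R=np.array([[.9963,.0862],[-.0862,.9963]]);O=np.array([.565,.0747])
D=lambda p:R.T@(p-O)*1000
print(s['time'],s['ee_pos'],yaw(s),s['width'],s['ft_force'],s['torque'],'tcp dock',D(s['ee_pos'][:2]))
shot('wrist',sys.argv[1],None,1.5)
E
python3 m.py w22.png
```

```text
38.95 [0.4739 0.0846 0.0849] -0.08568624120458376 0.009843989683602129 [ 2.5273 -0.7234  1.132 ] [-0.2382 -0.6142 -0.0295] tcp dock [-91.6303   1.966 ]
```

View pics/w22.png

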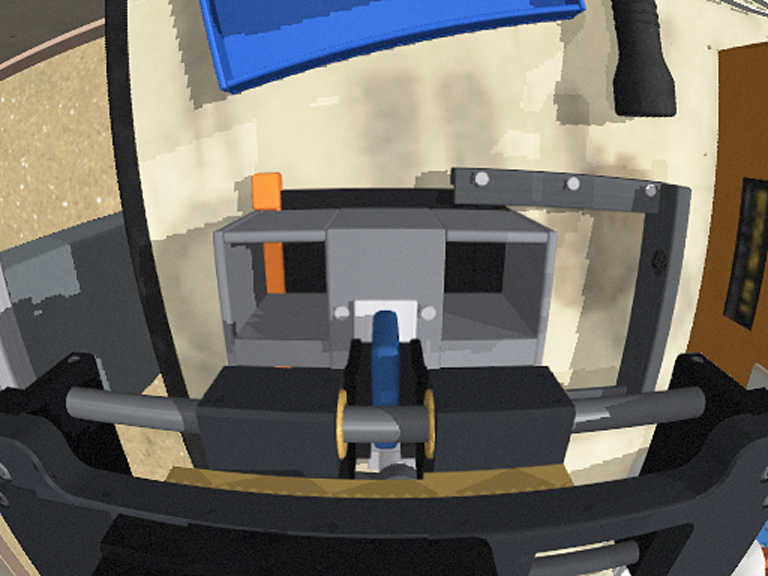

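Nose has entered under the lips, low forces. Continue.

Call:
{"api": "jog_arm", "payload": {"commands": [{"translation":[10,-0.9,0],"twist":0},{"translation":[10,-0.9,0],"twist":0},{"translation":[10,-0.8,0],"twist":0},{"translation":[10,-0.9,0],"twist":0},{"translation":[0,0,0],"twist":0}]}}

```text
time: 39.5
ee_pos: [0.5133, 0.081, 0.0848]
eef_rot: [-0.706, 0.028, -0.032, 0.707]
ft_force: [2.6, -1.2, 1.9]
width: 0.0098
```

Call:
{"api": "jog_arm", "payload": {"commands": [{"translation":[10,-0.9,0],"twist":0},{"translation":[10,-0.9,0],"twist":0},{"translation":[10,-0.8,0],"twist":0},{"translation":[5,-0.4,0],"twist":0},{"translation":[0,0,0],"twist":0}]}}

```text
time: 40.0
ee_pos: [0.5474, 0.0783, 0.0849]
eef_rot: [-0.706, 0.028, -0.032, 0.707]
ft_force: [-1.5, -0.7, 4.0]
width: 0.0095
```

```bash
python3 m.py w23.png
```

```text
40.0 [0.5474 0.0783 0.0849] -0.08508833371494755 0.009491997231322408 [-1.5215 -0.6526  3.9543] [0.0824 0.3984 0.0376] tcp dock [-17.8664   2.0437]
```

View pics/w23.png

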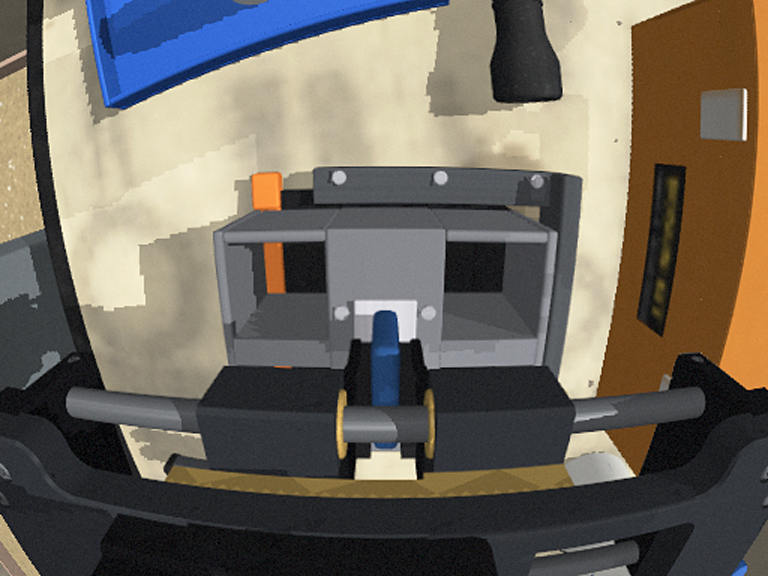

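Call:
{"api": "jog_arm", "payload": {"commands": [{"translation":[6,-0.5,0],"twist":0},{"translation":[5,-0.4,0],"twist":0},{"translation":[0,0,0],"twist":0},{"translation":[0,0,0],"twist":0}]}}

```text
time: 40.45
ee_pos: [0.5582, 0.0773, 0.0848]
eef_rot: [-0.706, 0.028, -0.032, 0.707]
ft_force: [-3.0, 0.7, 5.9]
width: 0.0096
```

Call:
{"api": "jog_arm", "payload": {"commands": [{"translation":[2,-0.2,0],"twist":0},{"translation":[2,-0.2,0],"twist":0},{"translation":[0,0,0],"twist":0},{"translation":[0,0,0],"twist":0}]}}

```text
time: 40.85
ee_pos: [0.5616, 0.077, 0.0848]
eef_rot: [-0.706, 0.029, -0.031, 0.707]
ft_force: [-5.9, -0.5, 7.7]
width: 0.01
```

Call:
{"api": "jog_arm", "payload": {"commands": [{"translation":[1.5,-0.1,0],"twist":0},{"translation":[0,0,0],"twist":0},{"translation":[0,0,0],"twist":0}]}}

```text
time: 41.15
ee_pos: [0.5628, 0.077, 0.0848]
eef_rot: [-0.706, 0.029, -0.031, 0.707]
ft_force: [-7.8, 0.6, 9.5]
width: 0.0097
```

Call:
{"api": "jog_arm", "payload": {"commands": [{"translation":[1.5,-0.1,0.3],"twist":0},{"translation":[0,0,0],"twist":0},{"translation":[0,0,0],"twist":0}]}}

```text
time: 41.45
ee_pos: [0.5632, 0.0769, 0.0849]
eef_rot: [-0.706, 0.03, -0.03, 0.707]
ft_force: [-14.1, -0.1, 12.2]
width: 0.0098
```

Call:
{"api": "jog_arm", "payload": {"commands": [{"translation":[1.5,-0.1,0],"twist":0},{"translation":[0,0,0],"twist":0},{"translation":[0,0,0],"twist":0}]}}

```text
time: 41.75
ee_pos: [0.5637, 0.0769, 0.0852]
eef_rot: [0.707, -0.03, 0.029, -0.706]
ft_force: [-20.9, -0.2, 20.2]
width: 0.0094
```

```bash
python3 m.py w24.png
```

```text
41.75 [0.5637 0.0769 0.0852] -0.08425745877106311 0.00938719510182771 [-20.8641  -0.2429  20.2333] [ 0.0596  4.601  -0.0765] tcp dock [-1.525   2.0935]
```

View pics/w24.png

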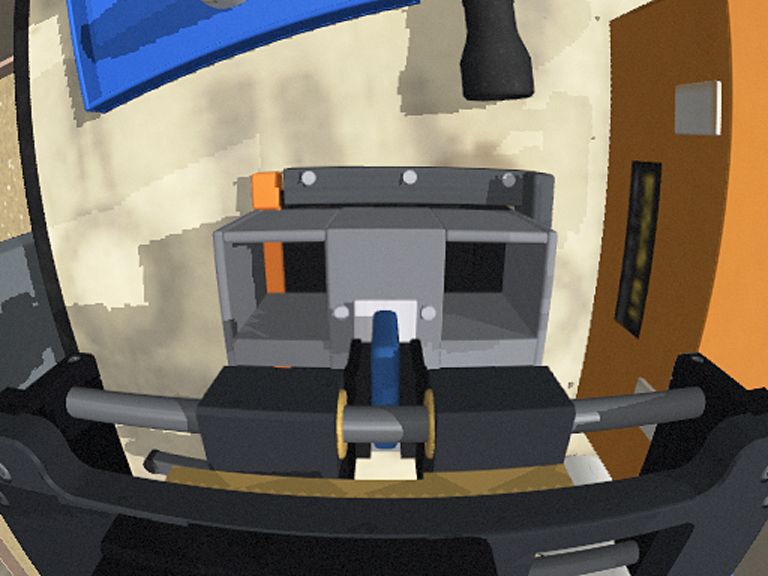

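Call:
{"api": "jog_arm", "payload": {"commands": [{"translation":[-2,0.2,0],"twist":0},{"translation":[0,0,0],"twist":0},{"translation":[0,0,0],"twist":0}]}}

```text
time: 42.1
ee_pos: [0.5631, 0.077, 0.0849]
eef_rot: [-0.706, 0.029, -0.031, 0.707]
ft_force: [-11.1, -0.1, 8.9]
width: 0.0097
```

Call:
{"api": "jog_arm", "payload": {"commands": [{"translation":[0,0,0],"twist":0},{"translation":[0,0,0],"twist":0},{"translation":[0,0,0],"twist":0},{"translation":[0,0,0],"twist":0}], "grip": 0.55}}

```text
time: 42.5
ee_pos: [0.5652, 0.0764, 0.0849]
eef_rot: [-0.706, 0.028, -0.032, 0.707]
ft_force: [-0.4, -0.0, 0.4]
width: 0.0334
```

Call:
{"api": "jog_arm", "payload": {"commands": [{"translation":[0,0,10],"twist":0},{"translation":[0,0,20],"twist":0},{"translation":[0,0,30],"twist":0},{"translation":[0,0,40],"twist":0},{"translation":[0,-25,40],"twist":0},{"translation":[0,-30,20],"twist":0},{"translation":[0,-30,0],"twist":0},{"translation":[0,-15,0],"twist":0},{"translation":[0,0,0],"twist":0},{"translation":[0,0,0],"twist":0}]}}

```text
time: 43.5
ee_pos: [0.5647, -0.0222, 0.2446]
eef_rot: [-0.706, 0.028, -0.031, 0.707]
ft_force: [-0.7, 1.3, 0.3]
width: 0.039
```

```bash
python3 m.py w25.png
```

```text
43.5 [ 0.5647 -0.0222  0.2446] -0.08449436294053438 0.03903747623845397 [-0.7347  1.2884  0.2825] [ 0.0237 -0.1055 -0.0163] tcp dock [  8.058 -96.57 ]
```

View pics/w25.png

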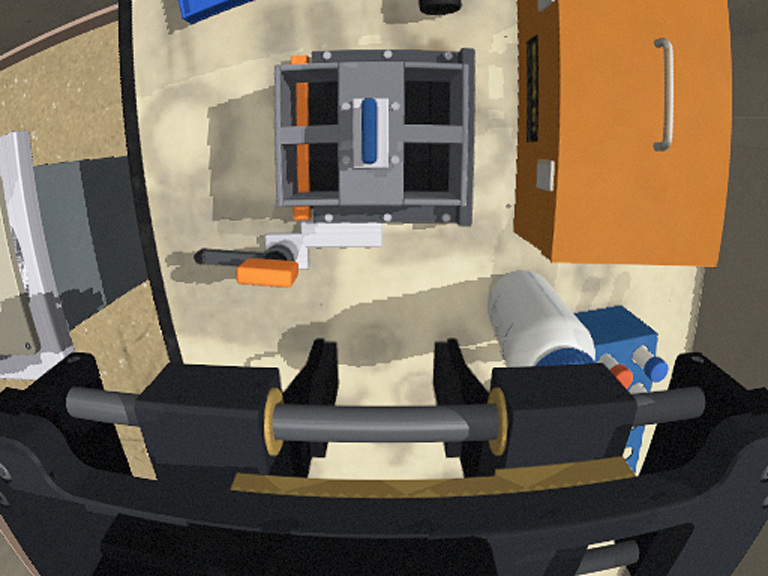

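Run:
```python
from bench import *;from h import *
c=camera('wrist');i=c['img'][:,:,::-1]
cv2.imwrite('pics/z25.png',cv2.resize(i[25:200,120:325],None,fx=3.4,fy=3.4,interpolation=cv2.INTER_CUBIC))
```

```text
(no output)
```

View pics/z25.png

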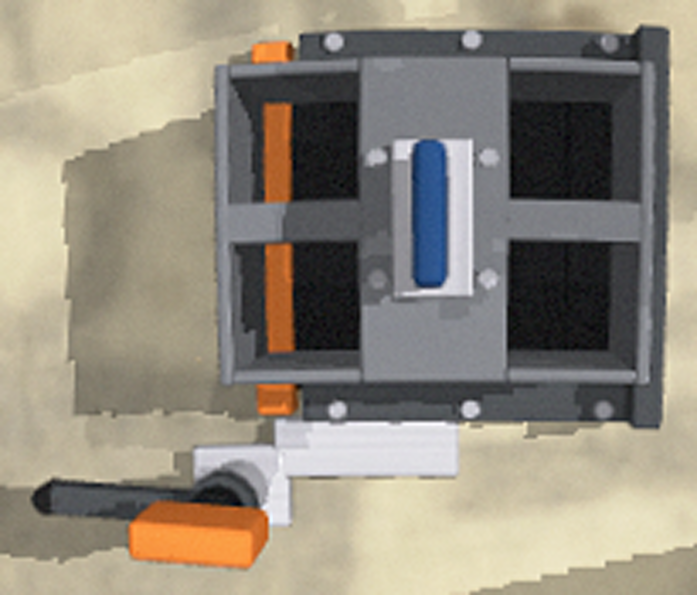

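Run:
```python
from bench import *;from h import *
c=camera('wrist')
A=lambda x,y,z:wpx(c,120+x/3.4-.35,25+y/3.4-.35,z)[:2]
z=.0165
L=np.array([A(334,41,z),A(471,40,z),A(609,43,z)]);Rr=np.array([A(338,410,z),A(470,409,z),A(603,410,z)])
print(L,Rr,np.linalg.norm(L-Rr,axis=1));m=(L+Rr)/2;d=m[2]-m[0];y=np.arctan2(d[1],d[0]);print('yaw',y,m)
R=np.array([[np.cos(y),-np.sin(y)],[np.sin(y),np.cos(y)]])
# screws middle: earlier mid (dock x=+11.5..)
O=m[1]-R@[.0125,0];D=lambda p:R.T@(p-O)*1000
print('O by screws(x approx)',O)
E1,E2=A(300,52,z),A(303,402,z);print('rail ends',D(E1),D(E2))
C=np.array([A(217,67,.073),A(655,62,.073),A(648,381,.073),A(221,382,.073)]);print('blk',[D(p) for p in C],D(C.mean(0)))
d=C[1]+C[2]-C[0]-C[3];print('blk yaw',np.arctan2(d[1],d[0]))
print('fin',D(A(431,140,.113)),D(A(429,288,.113)))
print('strip', D(A(253,45,.012)),D(A(290,45,.012)),D(A(259,412,.012)),D(A(296,412,.012)))
print('bar top',D(A(640,30,.034)),D(A(666,30,.034)),D(A(637,425,.034)),D(A(662,425,.034)))
g=[A(*p,.094) for p in((137,534),(266,537),(255,570),(130,562))];print('grip rough',g,np.mean(g,0))
```

```text
[[0.5303 0.1509]
 [0.5822 0.1459]
 [0.6347 0.1417]] [[ 0.5182  0.0059]
 [ 0.5699  0.0016]
 [ 0.6221 -0.0028]] [0.1455 0.1448 0.1451]
yaw -0.08541536512899542 [[0.5243 0.0784]
 [0.576  0.0738]
 [0.6284 0.0695]]
O by screws(x approx) [0.5636 0.0748]
rail ends [-52.7491  69.0984] [-53.1566 -69.1709]
blk [array([-71.8262,  54.1397]), array([72.3119, 54.9448]), array([ 71.8498, -53.2793]), array([-72.3821, -53.3278])] [-0.0116  0.6194]
blk yaw -0.08245515063914803
fin [ 0.2018 21.8587] [ -0.3829 -21.5436]
strip [-72.0722  74.0407] [-57.4074  73.1183] [-71.9393 -73.5778] [-56.8282 -73.8408]
bar top [74.1395 74.7588] [83.8878 75.4388] [ 75.6001 -75.1276] [ 85.2919 -74.9468]
grip rough [array([ 0.4558, -0.0171]), array([ 0.5002, -0.0222]), array([ 0.4948, -0.0331]), array([ 0.4515, -0.0266])] [ 0.4756 -0.0248]
```

Call:
{"api": "jog_arm", "payload": {"commands": [{"translation":[-15,0,0],"twist":0.124},{"translation":[-15,0,0],"twist":0.124},{"translation":[-15,0,0],"twist":0.124},{"translation":[-15,0,0],"twist":0.124},{"translation":[-15,0,0],"twist":0.124},{"translation":[-15,0,0],"twist":0.124},{"translation":[0,0,0],"twist":0.125},{"translation":[0,0,0],"twist":0.125},{"translation":[0,0,0],"twist":0.125},{"translation":[0,0,0],"twist":0.125},{"translation":[0,0,-25],"twist":0.125},{"translation":[0,0,-40],"twist":0.125},{"translation":[0,0,-40],"twist":0},{"translation":[0,0,-15],"twist":0},{"translation":[0,0,0],"twist":0},{"translation":[0,0,0],"twist":0}]}}

```text
time: 45.25
ee_pos: [0.4753, -0.0226, 0.1256]
eef_rot: [-0.537, -0.459, 0.457, 0.54]
ft_force: [-0.1, 0.5, 0.2]
width: 0.0393
```

```bash
python3 m.py w26.png; python3 -c "
from bench import *;from h import *
print(read_state()['joint_positions']);shot('top','t26.png',(200,130,360,260),4.5)"
```

```text
45.25 [ 0.4753 -0.0226  0.1256] 1.4099865899442858 0.03925162908528984 [-0.0838  0.5487  0.2026] [ 0.1098 -0.1188  0.0026] tcp dock [ -80.9632 -104.697 ]
[ 0.6587  0.1513 -0.7445  1.9302  0.109   1.1009  1.2801]
```

View pics/w26.png

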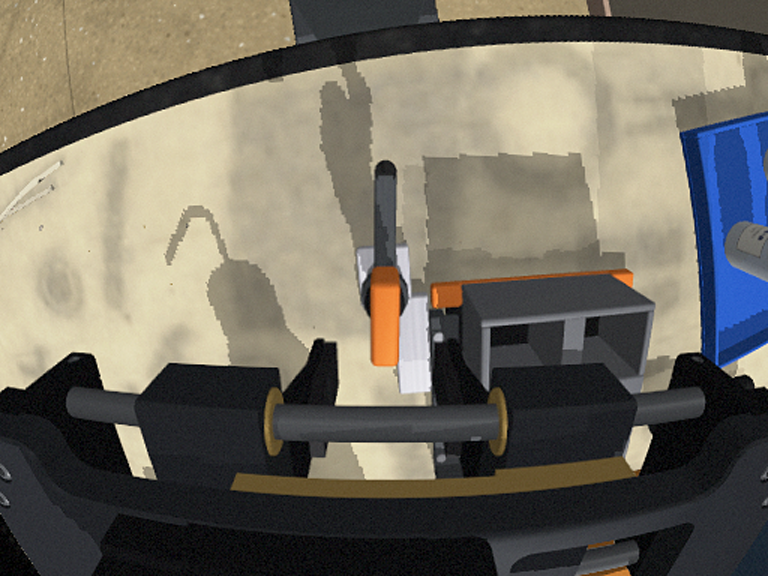

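View pics/t26.png

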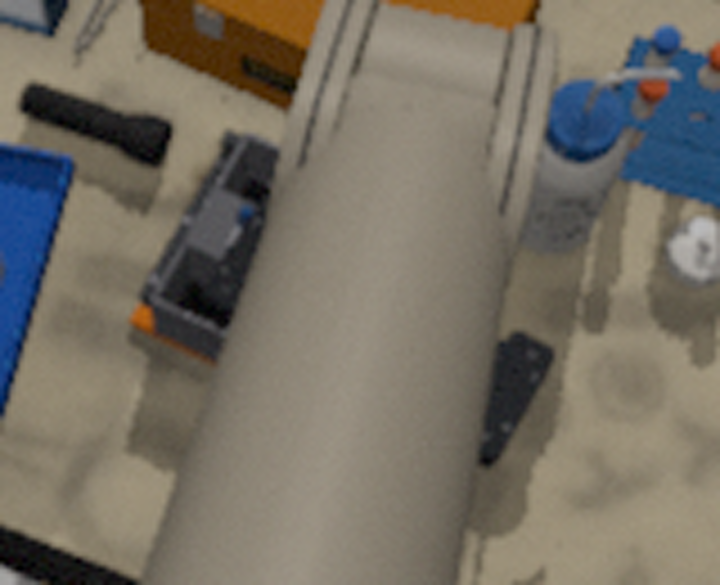

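Run:
```python
from bench import *;from h import *
c=camera('wrist')
w=lambda x,y,z:wpx(c,x/1.5-.17,y/1.5-.17,z)[:2]
print(w(386,283,.094),w(385,365,.094),w(386,269,.094), w(372,365,.094),w(398,365,.094))
```

```text
[ 0.453  -0.0188] [ 0.4949 -0.0261] [ 0.4464 -0.0177] [ 0.4938 -0.0325] [ 0.4959 -0.0198]
```

Call:
{"api": "jog_arm", "payload": {"commands": [{"translation":[-1.5,0,-20],"twist":0},{"translation":[0,0,-20],"twist":0},{"translation":[0,0,-15],"twist":0},{"translation":[0,0,-7],"twist":0},{"translation":[0,0,0],"twist":0}]}}

```text
time: 45.9
ee_pos: [0.4735, -0.0234, 0.063]
eef_rot: [-0.537, -0.459, 0.457, 0.541]
ft_force: [-0.2, -0.1, -1.0]
width: 0.0394
```

Call:
{"api": "jog_arm", "payload": {"commands": [{"translation":[0,0,0],"twist":0},{"translation":[0,0,0],"twist":0},{"translation":[0,0,0],"twist":0},{"translation":[0,0,0],"twist":0},{"translation":[0,0,0],"twist":0}], "grip": 1, "grip_force": 20}}

```text
time: 46.4
ee_pos: [0.4746, -0.0227, 0.0643]
eef_rot: [-0.538, -0.46, 0.456, 0.54]
ft_force: [-0.7, 3.2, 9.7]
width: 0.0139
```

Call:
{"api": "jog_arm", "payload": {"commands": [{"translation":[0,0,1],"twist":-0.05},{"translation":[0,0,0],"twist":-0.1},{"translation":[0,0,0],"twist":-0.1},{"translation":[0,0,0],"twist":-0.1},{"translation":[0,0,0],"twist":-0.1},{"translation":[0,0,0],"twist":-0.1},{"translation":[0,0,0],"twist":-0.1},{"translation":[0,0,0],"twist":0}]}}

```text
time: 47.2
ee_pos: [0.4741, -0.0236, 0.0644]
eef_rot: [-0.656, -0.263, 0.259, 0.658]
ft_force: [2.9, 0.0, -0.9]
width: 0.0137
```

```bash
python3 m.py w27.png
```

```text
47.2 [ 0.4741 -0.0236  0.0644] 0.757046319961386 0.01367979460871256 [ 2.9268  0.0248 -0.9083] [-0.2242 -0.6697 -0.0601] tcp dock [ -82.1055 -105.7951]
```

View pics/w27.png

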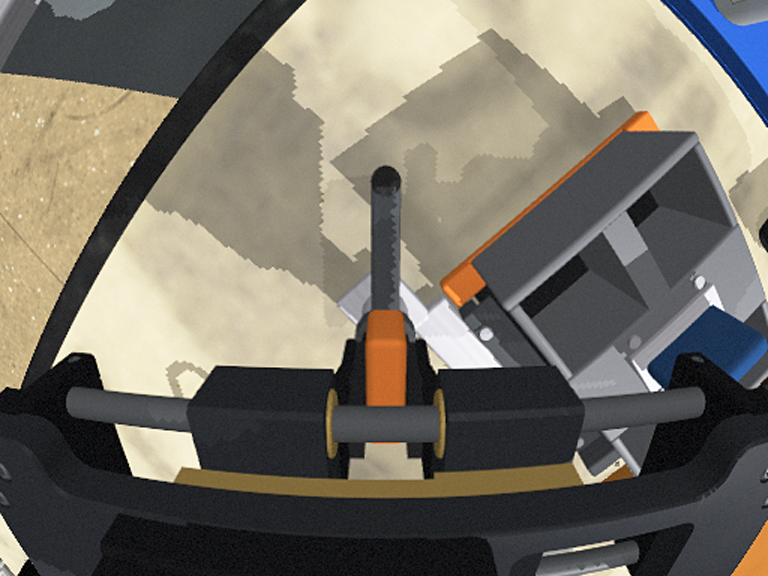

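Call:
{"api": "jog_arm", "payload": {"commands": [{"translation":[0,0,0],"twist":-0.1},{"translation":[0,0,0],"twist":-0.1},{"translation":[0,0,0],"twist":-0.1},{"translation":[0,0,0],"twist":-0.1},{"translation":[0,0,0],"twist":-0.1},{"translation":[0,0,0],"twist":-0.1},{"translation":[0,0,0],"twist":-0.1},{"translation":[0,0,0],"twist":-0.08},{"translation":[0,0,0],"twist":0}]}}

```text
time: 48.15
ee_pos: [0.4729, -0.0241, 0.0643]
eef_rot: [-0.707, 0.006, -0.009, 0.707]
ft_force: [-4.5, -1.5, 6.5]
width: 0.0134
```

```bash
python3 m.py w28.png
```

```text
48.15 [ 0.4729 -0.0241  0.0643] -0.021362270473230072 0.013380320428236793 [-4.4969 -1.522   6.5168] [-0.5806  0.8059 -0.0257] tcp dock [ -83.1979 -106.3195]
```

View pics/w28.png

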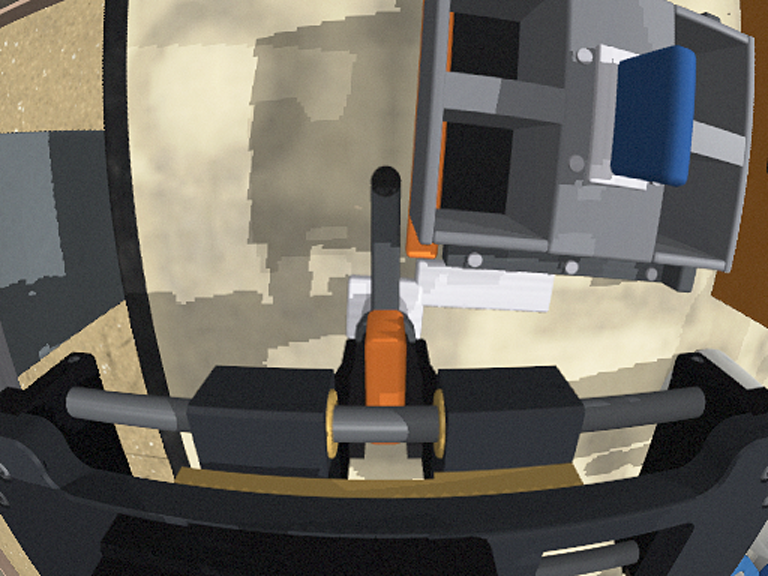

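Call:
{"api": "jog_arm", "payload": {"commands": [{"translation":[0,0,0],"twist":-0.04},{"translation":[0,0,0],"twist":-0.04},{"translation":[0,0,0],"twist":0},{"translation":[0,0,0],"twist":0}]}}

```text
time: 48.6
ee_pos: [0.4729, -0.0241, 0.0643]
eef_rot: [-0.706, 0.033, -0.036, 0.706]
ft_force: [-4.3, -1.8, 6.8]
width: 0.014
```

```bash
python3 m.py w29.png
```

```text
48.6 [ 0.4729 -0.0241  0.0643] -0.09776713056048597 0.013969260309345768 [-4.3194 -1.7912  6.8358] [-0.5593  0.9378  0.3913] tcp dock [ -83.2881 -106.352 ]
```

Small moment rise (0.39 Nm): the shut stop. Release and look.

Call:
{"api": "jog_arm", "payload": {"commands": [{"translation":[0,0,0],"twist":0.015},{"translation":[0,0,0],"twist":0},{"translation":[0,0,0],"twist":0},{"translation":[0,0,0],"twist":0}], "grip": 0.55}}

```text
time: 49.05
ee_pos: [0.4731, -0.0234, 0.0637]
eef_rot: [-0.706, 0.029, -0.032, 0.707]
ft_force: [-0.2, 0.0, 0.5]
width: 0.0357
```

Call:
{"api": "jog_arm", "payload": {"commands": [{"translation":[0,0,10],"twist":0},{"translation":[0,0,20],"twist":0},{"translation":[0,0,30],"twist":0},{"translation":[0,0,40],"twist":0},{"translation":[0,0,40],"twist":0},{"translation":[0,-30,20],"twist":0},{"translation":[0,-30,10],"twist":0},{"translation":[0,0,0],"twist":0},{"translation":[0,0,0],"twist":0}]}}

```text
time: 49.95
ee_pos: [0.4734, -0.0835, 0.2344]
eef_rot: [-0.706, 0.029, -0.033, 0.707]
ft_force: [0.0, -0.0, 0.1]
width: 0.0389
```

```bash
python3 m.py w30.png; python3 -c "
from h import *
shot('top','t30.png',None,1.5)"
```

```text
49.95 [ 0.4734 -0.0835  0.2344] -0.08719045137718825 0.03891601325520395 [ 0.0305 -0.0078  0.0639] [ 0.0053 -0.0895  0.0402] tcp dock [ -77.6381 -165.5469]
```

View pics/w30.png

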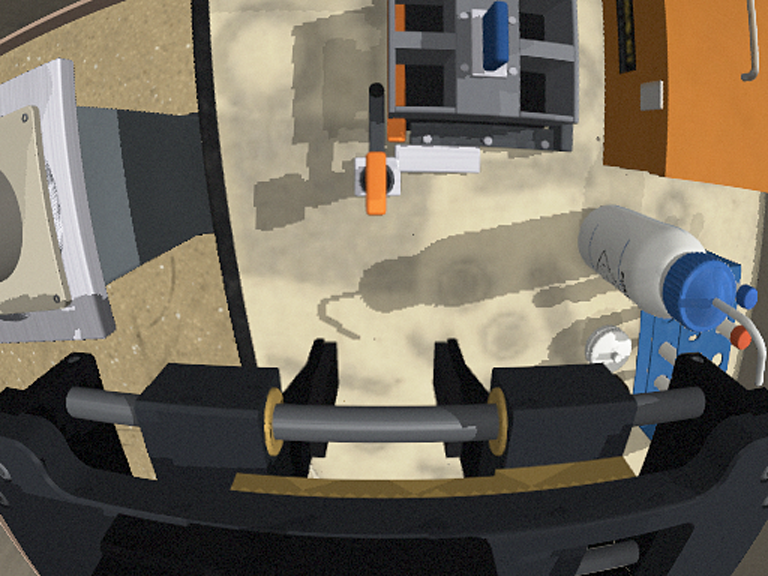

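View pics/t30.png

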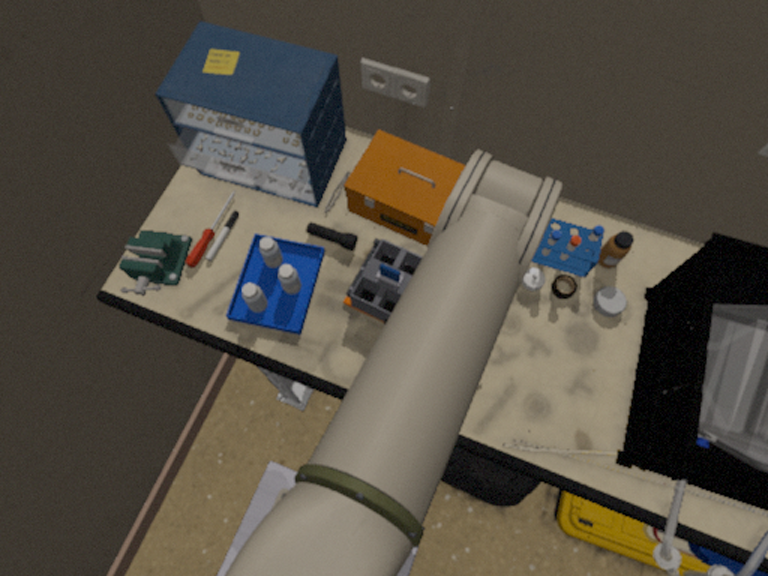

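Call:
{"api": "jog_arm", "payload": {"commands": [{"translation":[-5,-30,0],"twist":0},{"translation":[-5,-40,0],"twist":0},{"translation":[-5,-40,0],"twist":0},{"translation":[-5,-40,0],"twist":0},{"translation":[-5,-40,0],"twist":0},{"translation":[-5,-30,0],"twist":0},{"translation":[0,0,0],"twist":0},{"translation":[0,0,0],"twist":0},{"translation":[0,0,0],"twist":0}]}}

```text
time: 50.95
ee_pos: [0.4442, -0.3015, 0.2338]
eef_rot: [-0.706, 0.028, -0.031, 0.707]
ft_force: [0.4, 0.1, -0.5]
width: 0.0393
```

```bash
python3 -c "
from bench import *;from h import *
print(read_state()['time']);shot('top','t31.png',(200,140,300,240),6)
shot('top','t31f.png',None,1.5)"
```

```text
50.95
```

View pics/t31.png

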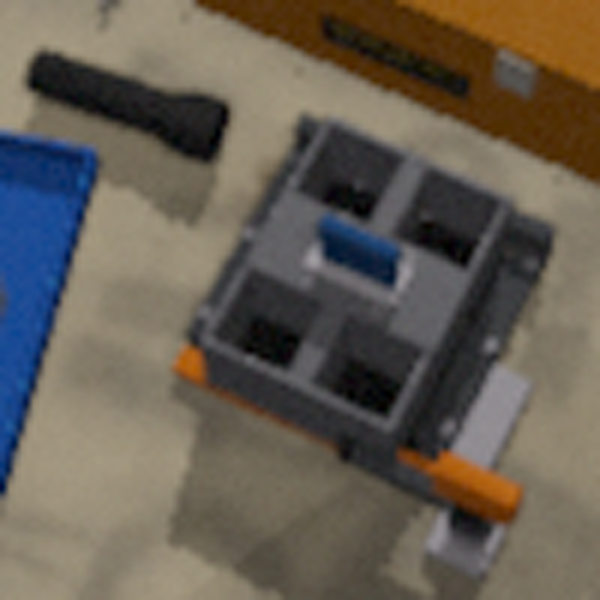

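View pics/t31f.png

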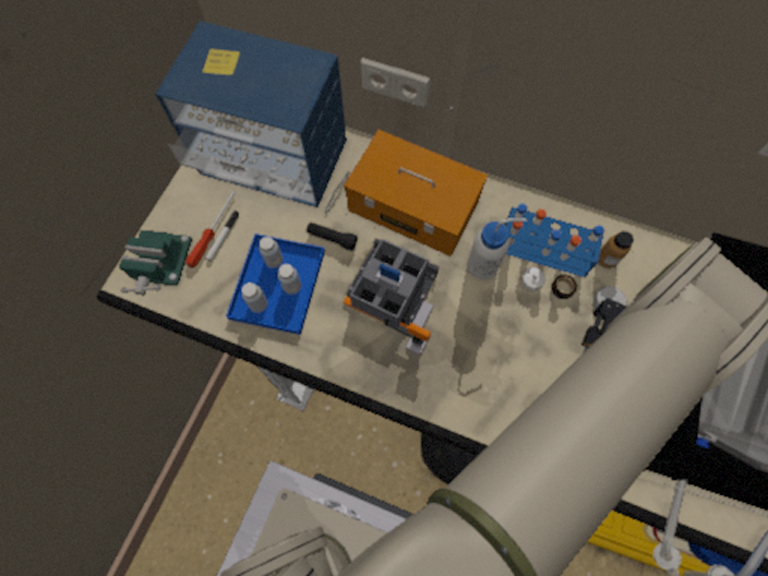

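Run:
```python
from bench import *;from h import *
c=camera('top');A=lambda x,y,z:px(c,200+x/6-.42,140+y/6-.42,z)[:2]
R=np.array([[.9963,.0862],[-.0862,.9963]]);O=np.array([.5645,.0747])
C=np.array([A(*p,.073) for p in((330,124),(510,203),(400,432),(205,342))]);print([R.T@(p-O)*1000 for p in C],R.T@(C.mean(0)-O)*1000)
d=A(412,455,.094)-A(520,498,.094);print('bar yaw minus dock',np.arctan2(d[1],d[0])+.0863)
close_job()
```

```text
[array([63.9825, 50.4156]), array([ 65.078 , -53.5552]), array([-72.923 , -57.7942]), array([-74.1541,  51.1962])] [-4.5041 -2.4344]
bar yaw minus dock 1.6391686763395237
the job is handed in; nothing more can be done
```

The job is handed in: the sequence was carried out in order, but one last check of how far home the carrier sits disagreed with the earlier one. No verdict was reported.

- **Bottles:** Three were present and the pocket of bottle_2 was empty. I lifted each by its cap and stood it in the blue tray. The last pictures show all three upright and well inside the walls.
- **Carrier:** I gripped it by the fin, turned it about 2.83 rad, set it down before the mouth and slid it under the lips until the stop pushed back with about 21 N.
- **Latch:** I turned it until it met its end stop at about 1.57 rad. The last top view shows the arm lying behind the tail. The grip bar's direction there read 1.64 rad, roughly in agreement.
- **Other things:** The pictures show no bystander disturbed. At hand-in the arm was clear of everything and the force reading was near zero.

**The check that disagreed:** After I released the carrier, the close wrist view put its centre within about 1–1.5 mm of home in x and 1 mm in y. A final coarse measurement from the top camera read −4.5 mm in x and −2.4 mm in y, inside the 5 mm limit but only just. I trust that one less: its blurry corners made the block 138 mm long instead of 145. The push on the stop and the latch closing fully fit the wrist reading better. I ran that check in the same script as the hand-in, so I did not look again after seeing it.

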